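# Slide a loaded tray over the step onto a machine bed

## Robot

A 7-joint arm with a two-finger parallel gripper is mounted at the origin on the work surface. World frame = base frame: x ahead of the robot, y to its left, z up, the work surface at z = 0. Lengths are in m, angles in rad, forces in N, time in s.
With the tool pointing down it reaches from about 0.4 to 0.85 m from the base axis. Payload 6.9 kg.
Tool frame: the origin (TCP) lies between the finger pads; the fingertips stand 17 mm ahead of it and the grasp point (between the pads) lies 2 mm behind it; x points along the fingers, y is the direction in which the jaws open and shut, and the axes are right-handed (so a half turn about x gives the same grasp; the last joint's range is limited). The gripper opens to 85 mm and grips with 20 to 120 N. Pads are 22 mm wide; open, the fingers measure 114 mm over their backs; the gripper's body (76 mm by 85 mm) begins 54 mm behind the grasp point. The pads swing forward as they close: fully open they stand 13 mm farther back than shut.
Start: joints at [1.379, 0.507, -0.238, 1.5, 0.126, 1.149, -0.155], TCP at [0.183, -0.597, 0.248] pointing down, gripper open.
Joint ranges: [-3.08, 3.08], [-0.24, 2.05], [-1.43, 1.35], [0, 2.5], [-1.52, 4.66], [0.17, 1.96], [-2.89, 2.89]. Speed limits (rad/s): [2.39, 2.39, 3.14, 3.14, 3.14, 3.14, 3.14].

## Interface

Orientations are given as a unit quaternion [x, y, z, w].
In Python, from cell import * gives the robot as it stands.
- The arm moves only by the shell command python3 -m crank 'ROWS' [FORCE]. ROWS is JSON, a list of rows, each a list of 7 numbers: the shift along the world's x, y, z as a fraction of full scale, then the turn, a rotation vector about the world's x, y, z as a fraction of full scale, then the gripper's target within -1 to 1 (shut at 1, half-way at 0, fully open at -1). A call has 1 to 20 rows; each row shifts and turns the pose as measured when the row begins; what a row does not reach is not made up. Full scale, the value 1, is 0.025 m for a shift and 5 degrees for a turn. A row lasts 1/10 s, in which the tool goes at most 50 mm and 8.59 degrees, less where a joint would pass 70% of its speed; a pose out of reach is approached as far as the arm can. A call with a number of a shift or a turn outside -1 to 1 is refused whole. A call with a gripper value outside its range is refused whole. The fingers move at their own pace and stop on an object; FORCE is the grip in N (left out, the last holds). Time passes only in rows, so rows that do not move let the fingers close. It gives the time, the measured TCP pose, the force and the opening at its end, in the units of the state.
- state(): the state, without advancing time (a new reading comes with each control period).
- get_image(name): name is "side" or "top"; returns (picture, depth): 420x560x3 uint8, red, green, blue; 420x560 float32, m along the optical axis (not along the pixel's ray), 0 where there is no reading.
- calibration(name): a dict with "fx", "fy", "cx", "cy" (pixels), "cam_to_world" (4x4, takes a point from camera to world coordinates). Camera axes: x right, y down, z forward; pixel columns grow to the right and rows downward; lengths in m; the calibration is good to about 2 mm. A picture is of the moment at which its call begins. calibration takes no time and is no camera call.
- hand_in(): hands the job in, once; it reports no verdict.
Trained networks look in the newest picture that a camera, given by its name, has taken for a name from the list of things; names that differ only in an ending like _2 or _b are one class to them, and where a whole thing is asked for, a point or a joint stands for the part that bears it (a point fixed in the world has none). Each returns a list of dicts, best first, with "p" (0 to 1); they miss things now and then, are a little off and sometimes report something else, mostly with a low value. They report only what shows in the picture. A call takes as long as a camera call. They do not tell look-alikes from the thing itself.
- find_in(camera, query): "centre" ([x, y, z] in m, in world coordinates, good to about 4 mm: the middle of the surface that is visible of it).
- cut_out(camera, query): "mask" (420x560 bool, what is visible of it).
- spot_point(camera, query): "centre" ([x, y, z] in m, in world coordinates, good to about 4 mm: a listed point, or the origin of a listed thing).
The state is a dict: "time_s": time; "qpos": joint angles; "joint_vel": joint speeds; "joint_torque": joint torques, N m; "ee_pos": TCP position; "eef_rot": TCP orientation; "ft_force": force on the tool from outside, world axes, zero at the start; "torque": the same for the moment, N m; "finger_gap": finger opening in m.
Only numpy, scipy, OpenCV 4.12 (cv2) and the standard library are available. Lean on these libraries where they do the work, as an engineer would, in place of code of your own. Each camera call takes 0.05 s, during which the arm holds its last target.

## Task

Using its cross handle, slide the white tray off the low deck, up over the small step and between the guides of the machine bed until its nose has pressed the sprung buffer of the end stop well in, then let go and leave it resting against the buffer. Keep the tray sliding on the surfaces (do not carry it over the step), never jam or ram it against the lip, guides or stop, keep the shaker standing in the tray and leave the bowl, scraper and jar alone.

Things in the scene. Friction and masses are not known exactly. Their poses are not given: they have to be found in the camera images.
- bed: Fixed steel machine bed, top about 60 mm above the table. Origin: middle of its entry edge (the lip), on the top surface. +x runs along the bed in the direction the tray must slide, +y to the left of that, z up. It runs from x = 0 to 344 mm, 200 mm wide.
- guides (a point): Point on the bed's top, in the middle between the starts of the two white guide rails (24 mm high), 60 mm from the lip; axes as the bed's. The rails' inner faces are at y = -70 and +70 mm, straight from here for 270 mm; towards the lip they flare, to about 166 mm apart, 44 mm before this point.
- deck: Fixed low grey deck before the bed, in line with it, 200 mm wide, 330 mm long, 3 mm gap to the bed. Origin on its top surface, in the middle, under the bed's lip; the top runs from x = -333 to -3 mm, +x being the slide direction. Its top lies 4 to 8 mm below the bed's top: this is the step.
- stop: End stop on the bed: fixed steel bracket, 90 mm wide, 50 mm high, holding a stem with a round rubber buffer (24 mm across, axis 23 mm above the bed) that points back to the lip. Origin: bottom middle of the bracket's face, 320 mm from the lip; +x the slide direction. The free buffer's end is 40 to 85 mm before this face: the setting differs every time and is not reported; find it by feel or sight.
- buffer_line (a point): Fixed point on the buffer's axis, in the plane of the bracket's face. The buffer is a spring: 1.1 N to start, 0.55 N more per mm, 11 mm travel to a hard end at 7 N. Well in means pushing with more than 4 N (6 mm or more), beyond the tray's own sliding friction. Let go, the tray may creep back a few mm, still resting on the buffer.
- tray: Loose white plastic tray 213 mm long (x), 130 mm wide (y), walls 30 mm high, 0.35 to 0.6 kg, on the deck. Origin: centre of the underside; +x towards the nose, z up. It runs on two round beads under its long sides, flat from x = -95 to 85 mm, then sloping up at 18 degrees to 10.5 mm; front face at x = 117.5 mm, 13 to 30 mm high. Sliding friction about 0.5 to 0.7.
- tray_handle (a point): Middle of the tray's steel cross handle: a level round bar 14 mm thick along the tray's y, free for 100 mm between its posts, at x = -70 mm, 60 mm above the underside. Axes as the tray's. The tray can pitch about the bar; a tight grip carries the tray's rear up or down with the hand, a loose one (a few mm play) only pushes it.
- tray_front (a point): Middle of the tray's underside where the flat ends and the nose slope starts (x = 85 mm).
- tray_rear (a point): Middle of the rear edge of the tray's underside (x = -95 mm).
- shaker: Loose steel shaker 91 mm high, 35 mm across, about 0.16 kg, standing on the tray floor (6.5 mm above its underside) between two low cross ribs (x = 12 and 81 mm). Origin: centre of its underside, z up along its axis.
- bowl: Bystander: white plastic bowl 110 mm across, 50 mm high, beyond the bed. Origin: centre of its underside.
- scraper: Bystander: steel dough scraper 110 mm wide with a wooden grip, lying beyond the bed. Origin: underside of the grip.
- jar: Bystander: clear jar with steel lid, 64 mm across, 90 mm high, beyond the bed. Origin: centre of its underside.
Mind the look-alikes: they are no part of the job. What is shaped like the tray but red is not meant.

How it is judged:
On the way, in this order (a step that is already met when the one before it is completed fails the run):
1. the tray straddles the step, its nose bearing on the bed while its rear edge is still down on the deck (within 3 mm) (contact force between tray and bed above 0.3 N and x of tray_rear in the frame of bed below -0.02 m and z of tray_rear in the frame of deck below 0.003 m), for 0.1 s.
2. wholly on the bed, the tray presses the stop's buffer with more than 4 N (x of tray_rear in the frame of bed above 0.005 m and contact force between tray and stop above 4 N), for 0.2 s.
At the end, for the whole second after the job is handed in: The tray lies flat (within 3 mm) and still on the machine bed, wholly past the lip (rear edge 5 mm or more beyond it), within 0.08 rad of the bed's direction and still pressing on the buffer (more than 0.4 N); the shaker stands upright in it (x of tray_rear in the frame of bed above 0.005 m and z of each of tray_rear, tray_front in the frame of bed below 0.003 m and angle between tray's own z axis and vertical below 0.04 rad and angle between the x axis of tray and the x axis of bed, either way round below 0.08 rad and contact force between tray and stop above 0.4 N and linear speed of tray below 0.01 m/s and angle between shaker's own z axis and vertical below 0.1 rad and z of shaker in the frame of tray below 0.012 m and x of shaker in the frame of tray between 0 and 0.1 m and linear speed of shaker below 0.02 m/s); the robot touches nothing.
It fails at once if the tray is jammed against or pressed hard onto the bed, its lip or its guides (over 25 N) (contact force between tray and bed above 25 N).
It fails at once if the tray is rammed into the stop (over 20 N) (contact force between tray and stop above 20 N).
It fails at once if the tray is lifted clear (both ends more than 6 mm above the bed's top) (z of each of tray_front, tray_rear in the frame of bed above 0.006 m).
It fails at once if the tray is tipped (over 0.2 rad) or the shaker falls over (angle between tray's own z axis and vertical above 0.2 rad or angle between shaker's own z axis and vertical above 0.5 rad).
It fails at once if the bowl, scraper or jar is disturbed (over 20 mm) (distance of any of bowl, scraper, jar from where it was at the start of the episode above 0.02 m).
It also fails if it takes over 66 s, if anything falls off the work surface, if the arm or the gripper's body presses on something with over 40 N, if the wrist force passes 120 N, or if a joint passes its speed limit or range.

## Working session

There is one attempt and no reset: what is moved stays moved. The work goes in short steps, Python scripts to look and compute and a shell command to move; the robot and the scene stay as the last step left them, time stands still between calls to the robot, and variables do not carry over. Pictures are saved under pics/ and viewed, and the job is handed in when it is done.

```bash
mkdir -p pics; ls
python3 - <<'E'
from cell import *
import cv2
s=state(); print({k:s[k] for k in s})
for n in("side","top"):
    im,d=get_image(n); cv2.imwrite(f"pics/{n}0.png",im[:,:,::-1]); c=calibration(n); print(n,c)
E
```

```text
pics
{'time_s': 0.0, 'qpos': array([ 1.37845917,  0.50831115, -0.2375266 ,  1.50113827,  0.12570163,
        1.14887133, -0.1548285 ]), 'joint_vel': array([-0.00083684, -0.00083576,  0.0001056 ,  0.0006114 , -0.0009527 ,
       -0.00143227, -0.0005141 ]), 'joint_torque': array([-4.47482635e-04, -6.20600080e+01, -2.18682200e+00, -2.49652648e+01,
        1.25320401e-02,  1.19069737e-02, -1.85710246e-05]), 'ee_pos': array([ 0.18319925, -0.5970602 ,  0.24744439]), 'eef_rot': array([-0.69917794, -0.10551568,  0.6993836 , -0.10430354]), 'ft_force': array([ 0.49801219, -0.60328978,  0.09074877]), 'torque': array([-0.05407931, -0.00358054,  0.01890143]), 'finger_gap': 0.0853207639949197}
side {'fx': 389.04851330491744, 'fy': 389.04851330491744, 'cx': 274.41334556650685, 'cy': 210.1592359692933, 'cam_to_world': array([[-0.97546521, -0.14991007,  0.16122842,  0.41542916],
       [-0.21967956,  0.61476114, -0.75750223,  0.75915892],
       [ 0.01444025, -0.77433566, -0.63261028,  0.65557394],
       [ 0.        ,  0.        ,  0.        ,  1.        ]])}
top {'fx': 413.8564726569553, 'fy': 413.8564726569553, 'cx': 281.86404216192653, 'cy': 208.5968389473951, 'cam_to_world': array([[ 0.00525492, -0.98960496,  0.14371643,  0.39827312],
       [-0.99973801, -0.00199734,  0.0228016 ,  0.06975864],
       [-0.02227753, -0.14379859, -0.98935619,  1.15642017],
       [ 0.        ,  0.        ,  0.        ,  1.        ]])}
```

View pics/side0.png

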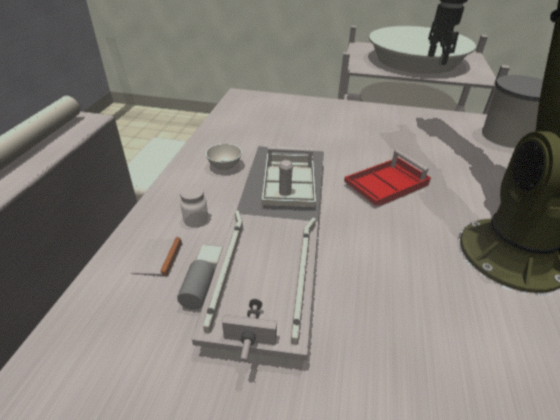

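View pics/top0.png

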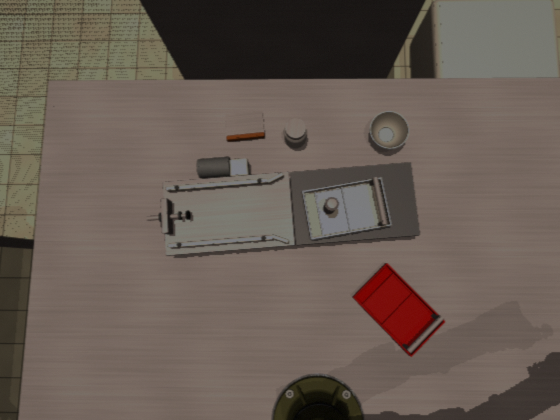

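The top view shows the bed at around cols 165–292 and the deck at 292–415. The tray is at about (345,210), its handle at (380,202), the shaker at (331,205), and the buffer at (185,215). The red decoy is at (398,308). The slide direction is roughly world +y.

```bash
cat > h.py <<'E'
from cell import *
import numpy as np, cv2
def cloud(name):
    im,d=get_image(name); c=calibration(name)
    v,u=np.mgrid[0:420,0:560]
    P=np.stack([(u-c['cx'])/c['fx']*d,(v-c['cy'])/c['fy']*d,d],-1)
    T=c['cam_to_world']; return im,d,P@T[:3,:3].T+T[:3,3]
E
python3 - <<'E'
from h import *
for n in("top","side"):
    im,d,W=cloud(n); np.save(f"{n}_W.npy",W); np.save(f"{n}_im.npy",im)
    for q in("bed","guides","deck","stop","buffer_line","tray","tray_handle","tray_front","tray_rear","shaker","jar","bowl"):
        r=spot_point(n,q); print(n,q,[(np.round(x['centre'],4).tolist(),round(x['p'],2)) for x in r[:2]])
    if n=="top": crop=im[150:270,150:430]
    else: crop=im[130:370,170:450]
    cv2.imwrite(f"pics/{n}_z.png",cv2.resize(crop,None,fx=2.8 if n=="top" else 2.4,fy=2.8 if n=="top" else 2.4,interpolation=cv2.INTER_CUBIC)[:,:,::-1])
print(state()['time_s'])
E
```

```text
top bed [([0.5626, 0.0721, 0.0619], 0.74), ([0.7769, 0.2055, 0.0035], 0.74)]
top guides [([0.5528, 0.1329, 0.0568], 0.56)]
top deck [([0.5553, 0.0672, 0.058], 0.69), ([0.5685, -0.1524, 0.1167], 0.56)]
top stop [([0.5445, -0.0026, 0.057], 0.63), ([0.5302, 0.3879, 0.0631], 0.58)]
top buffer_line [([0.5367, 0.3897, 0.0861], 0.91)]
top tray [([0.2829, -0.2236, -0.0001], 0.93), ([0.5583, -0.083, 0.0554], 0.71)]
top tray_handle [([0.2373, -0.2708, 0.0616], 0.81), ([0.5713, -0.1543, 0.1173], 0.7)]
top tray_front [([0.5457, -0.0022, 0.0578], 0.85), ([0.3457, -0.1615, -0.001], 0.56)]
top tray_rear [([0.577, -0.174, 0.0598], 0.97), ([0.2185, -0.2913, 0.0011], 0.56)]
top shaker [([0.5622, -0.0321, 0.0624], 0.75)]
top jar [([0.773, 0.0577, -0.0027], 0.61)]
top bowl [([0.7821, -0.1983, -0.0019], 0.79)]
side bed [([0.5594, 0.068, 0.0604], 0.63)]
side guides [([0.5528, 0.132, 0.0605], 0.96)]
side deck [([0.5583, 0.0719, 0.0523], 0.81), ([0.5585, -0.0859, 0.0571], 0.42)]
side stop [([0.529, 0.3901, 0.0622], 0.86), ([0.5589, -0.0872, 0.0552], 0.27)]
side buffer_line [([0.5339, 0.3887, 0.0818], 0.6), ([0.5766, -0.1841, 0.0607], 0.6)]
side tray [([0.5585, -0.086, 0.0568], 0.57), ([0.284, -0.2213, -0.0018], 0.56)]
side tray_handle [([0.2306, -0.2737, 0.0605], 0.62), ([0.5708, -0.1516, 0.1138], 0.6)]
side tray_front [([0.346, -0.1636, 0.0005], 0.84), ([0.5414, -0.0051, 0.0572], 0.74)]
side tray_rear [([0.574, -0.1806, 0.0626], 0.71), ([0.2168, -0.2877, 0.0015], 0.67)]
side shaker [([0.5556, -0.0279, 0.0623], 0.95)]
side jar [([0.7727, 0.0576, -0.0008], 0.73)]
side bowl [([0.7807, -0.2025, -0.0044], 0.55)]
1.4
```

View pics/top_z.png

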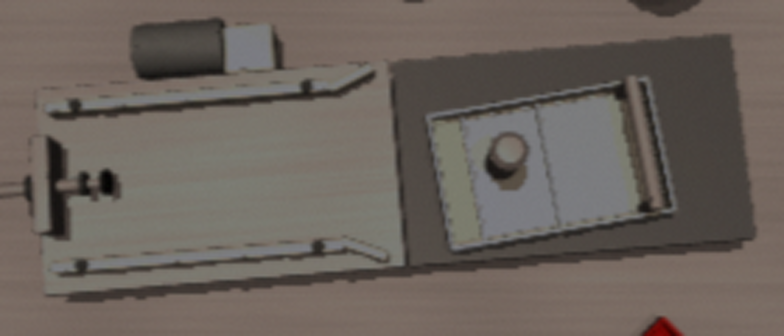

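View pics/side_z.png

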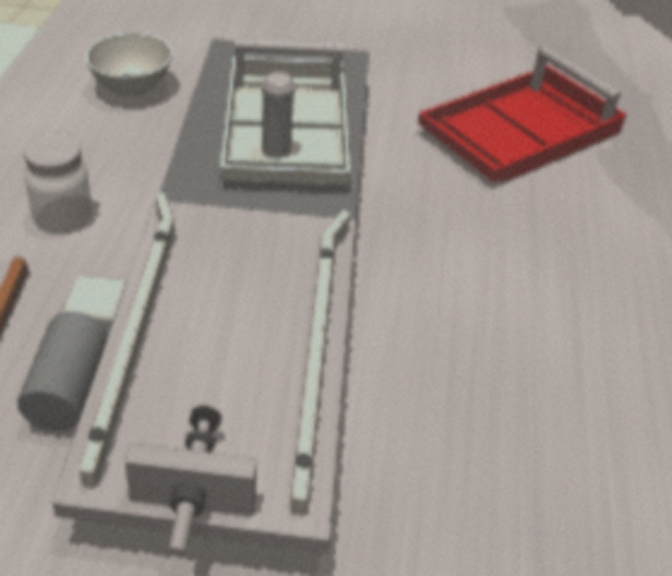

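Run:
```python
import numpy as np, cv2
for n in("top","side"):
    W=np.load(n+"_W.npy"); p=W.reshape(-1,3)
    x,y,z=p.T
    # bed surface / deck surface points
    def plane(m):
        q=p[m]; A=np.c_[q[:,:2]-[.55,.07],np.ones(len(q))]; return np.linalg.lstsq(A,q[:,2],rcond=None)[0],len(q)
    bed=(abs(x-.55)<.05)&(y>.12)&(y<.24)&(abs(z-.06)<.01)
    dk=(y>-.06)&(y<.055)&((abs(x-.48)<.015)|(abs(x-.635)<.01))&(z>.03)&(z<.07)
    dk2=(y<-.215)&(y>-.245)&(abs(x-.57)<.07)&(z>.03)&(z<.07)
    for nm,m in(("bed",bed),("dk",dk),("dk2",dk2)):
        print(n,nm,np.median(z[m]),plane(m))
    # lip/outer edges: all bed+deck region footprint z>0.03
    m=(z>.04)&(z<.066)&(y>-.25)&(y<.42)&(x>.4)&(x<.7)
    for y0 in np.arange(-.24,.42,.04):
        mm=m&(abs(y-y0)<.004); 
        if mm.sum(): print("y",round(y0,2),"x",np.round([np.percentile(x[mm],1),np.percentile(x[mm],99)],4),"mid",np.round(np.mean(np.percentile(x[mm],[1,99])),4))
    h=(z>.107)&(z<.13)&(y<-.11)&(y>-.2)&(abs(x-.57)<.08)
    q=p[h]; print("handle n",h.sum(),q.min(0),q.max(0),np.median(q,0)); 
    vx=cv2.fitLine(q[:,:2].astype(np.float32),cv2.DIST_HUBER,0,.01,.01).ravel(); print(vx,np.degrees(np.arctan2(vx[1],vx[0])), np.percentile(q[:,2],95))
    rails=(z>.078)&(z<.088)&(y>.12)&(y<.37)
    for s,nm in((p[rails&(x<.53)&(x>.42)],"right"),(p[rails&(x>.57)&(x<.68)],"left")):
        l=cv2.fitLine(s[:,:2].astype(np.float32),cv2.DIST_HUBER,0,.01,.01).ravel(); print(nm,len(s),l,np.degrees(np.arctan2(l[1],l[0])))
    b=(z>.075)&(z<.105)&(y>.28)&(y<.385)&(abs(x-.535)<.025)
    q=p[b]; print("buffer",len(q),q.min(0),q.max(0))
    print(np.histogram(q[:,1],bins=12))
```

```text
top bed 0.06045510020887013 (array([ 0.00448061, -0.00070367,  0.06055023]), 1640)
top dk 0.05596207276331078 (array([-0.00760034, -0.0080547 ,  0.05606618]), 707)
top dk2 0.055822942539548004 (array([0.00109561, 0.0081726 , 0.05826175]), 583)
y -0.24 x [0.4881 0.6861] mid 0.5871
y -0.2 x [0.4853 0.6803] mid 0.5828
y -0.16 x [0.4801 0.678 ] mid 0.579
y -0.12 x [0.4776 0.6756] mid 0.5766
y -0.08 x [0.4747 0.6706] mid 0.5726
y -0.04 x [0.4716 0.6674] mid 0.5695
y 0.0 x [0.4681 0.6644] mid 0.5662
y 0.04 x [0.4637 0.6612] mid 0.5625
y 0.08 x [0.4605 0.6552] mid 0.5578
y 0.12 x [0.4576 0.6548] mid 0.5562
y 0.16 x [0.4529 0.6518] mid 0.5523
y 0.2 x [0.4497 0.6968] mid 0.5733
y 0.24 x [0.4475 0.6957] mid 0.5716
y 0.28 x [0.4447 0.6979] mid 0.5713
y 0.32 x [0.4418 0.6949] mid 0.5683
y 0.36 x [0.4359 0.6353] mid 0.5356
y 0.4 x [0.4327 0.6327] mid 0.5327
handle n 270 [ 0.51044514 -0.16775249  0.10905421] [ 0.63053421 -0.13554994  0.12892135] [ 0.56973324 -0.15125558  0.12079045]
[ 0.9835829   0.18045667  0.5896386  -0.14730933] 10.39636 0.12456852724157888
right 436 [ 0.07575598 -0.9971264   0
[... 1244 characters left out ...]
42
y 0.4 x [0.4317 0.6292] mid 0.5304
handle n 239 [ 0.50944399 -0.16493453  0.10714061] [ 0.62794627 -0.13300723  0.12280999] [ 0.5679409  -0.148636    0.11784876]
[ 0.9828163   0.18458661  0.56097585 -0.14906731] 10.637032 0.1220860683126974
right 632 [ 0.08334312 -0.99652094  0.467107    0.25760785] -85.21924
left 585 [ 0.08508036 -0.9963741   0.61836725  0.2601032 ] -85.11935
buffer 222 [0.52336891 0.33843869 0.07524595] [0.54652338 0.37457544 0.09580846]
(array([18, 19, 64, 11,  5,  3,  0, 12, 23, 46, 13,  8]), array([0.33843869, 0.34145009, 0.34446148, 0.34747288, 0.35048427,
       0.35349567, 0.35650706, 0.35951846, 0.36252986, 0.36554125,
       0.36855265, 0.37156404, 0.37457544]))
```

```bash
cat >> h.py <<'E'
from scipy.spatial.transform import Rotation as R
LIP=np.array([.5590,.070]); B=np.array([-.085,.9964]); L=np.array([-.9964,-.085])
def goto(p,ang_deg):
    s=state(); r=R.from_quat(s['eef_rot']); x=r.as_matrix()
    best=None
    for a in (ang_deg,ang_deg+180):
        yv=np.array([np.cos(np.radians(a)),np.sin(np.radians(a)),0]); xv=np.array([0,0,-1.]); zv=np.cross(xv,yv)
        t=(R.from_matrix(np.c_[xv,yv,zv])*r.inv()).as_rotvec()
        print("opt",a,"turn deg",np.degrees(t).round(2),"=full-scale",(np.degrees(t)/5).round(2))
    print("tool axes x",x[:,0].round(3),"y",x[:,1].round(3),"yaw",np.degrees(np.arctan2(x[1,1],x[0,1])).round(2))
    print("pos",s['ee_pos'].round(4),"shift",((np.array(p)-s['ee_pos'])).round(4),"rows",((np.array(p)-s['ee_pos'])/.025).round(2),"q",s['qpos'].round(3),"f",s['ft_force'].round(2),"gap",round(s['finger_gap'],4),"t",s['time_s'])
E
python3 -c "
from h import *
goto([.57,-.152,.2],100.5)"
```

```text
opt 100.5 turn deg [ -0.    -0.   173.44] =full-scale [-0.   -0.   34.69]
opt 280.5 turn deg [-0.    0.   -6.56] =full-scale [-0.    0.   -1.31]
tool axes x [ 0.  0. -1.] y [ 0.293 -0.956 -0.   ] yaw -72.94
pos [ 0.1833 -0.5975  0.2483] shift [ 0.3867  0.4455 -0.0483] rows [15.47 17.82 -1.93] q [ 1.379  0.508 -0.238  1.5    0.126  1.149 -0.155] f [-0.01 -0.47 -0.15] gap 0.0855 t 1.4
```

```bash
python3 -m crank '[[0.75,0.87,0,0,0,-0.1,-1],[0.75,0.87,0,0,0,-0.1,-1],[0.75,0.87,0,0,0,-0.1,-1],[0.75,0.87,0,0,0,-0.1,-1],[0.75,0.87,0,0,0,-0.1,-1],[0.75,0.87,0,0,0,-0.1,-1],[0.75,0.87,0,0,0,-0.1,-1],[0.75,0.87,0,0,0,-0.1,-1],[0.75,0.87,0,0,0,-0.1,-1],[0.75,0.87,0,0,0,-0.1,-1],[0.75,0.87,0,0,0,-0.1,-1],[0.75,0.87,0,0,0,-0.1,-1],[0.75,0.87,0,0,0,-0.1,-1],[0.75,0.87,0,0,0,0,-1],[0.75,0.87,0,0,0,0,-1],[0.75,0.87,0,0,0,0,-1],[0.75,0.87,0,0,0,0,-1]]' 20
python3 -c "
from h import *
goto([.57,-.152,.2],280.5)"
```

```text
time_s: 3.1
ee_pos: [0.5086, -0.2163, 0.2496]
eef_rot: [0.705, 0.058, -0.704, 0.061]
ft_force: [-0.4, -1.1, -0.0]
finger_gap: 0.0854
opt 280.5 turn deg [0.28 0.06 0.82] =full-scale [0.06 0.01 0.16]
opt 460.5 turn deg [ 1.0000e-01 -4.4000e-01 -1.7918e+02] =full-scale [ 2.000e-02 -9.000e-02 -3.584e+01]
tool axes x [ 0.001 -0.005 -1.   ] y [ 0.168 -0.986  0.005] yaw -80.32
pos [ 0.5086 -0.2163  0.2496] shift [ 0.0614  0.0643 -0.0496] rows [ 2.46  2.57 -1.98] q [ 0.573  0.398 -0.319  1.693  0.144  1.07  -1.193] f [-0.39 -1.07 -0.02] gap 0.0854 t 3.1
```

```bash
python3 -m crank '[[0.62,0.64,0,0,0,0.05,-1],[0.62,0.64,0,0.05,0,0.05,-1],[0.62,0.64,-0.3,0,0,0.05,-1],[0.6,0.6,-0.6,0,0,0,-1],[0.1,0.1,-0.5,0,0,0,-1],[0,0,-0.4,0,0,0,-1],[0,0,0,0,0,0,-1]]'
python3 - <<'E'
from h import *
goto([.57,-.152,.114],280.5)
for n in("top","side"):
    im,_=get_image(n)
    crop=im[150:270,250:430] if n=="top" else im[100:240,200:420]
    cv2.imwrite(f"pics/{n}1.png",cv2.resize(crop,None,fx=3.5,fy=3.5,interpolation=cv2.INTER_CUBIC)[:,:,::-1])
E
```

```text
time_s: 3.8
ee_pos: [0.5771, -0.1439, 0.2033]
eef_rot: [0.705, 0.067, -0.703, 0.067]
ft_force: [-0.7, 0.2, 0.1]
finger_gap: 0.0855
opt 280.5 turn deg [-0.04  0.21 -0.33] =full-scale [-0.01  0.04 -0.07]
opt 460.5 turn deg [-3.4000e-01 -6.0000e-02  1.7967e+02] =full-scale [-7.000e-02 -1.000e-02  3.593e+01]
tool axes x [ 0.004  0.001 -1.   ] y [ 0.188 -0.982  0.   ] yaw -79.17
pos [ 0.5771 -0.1439  0.2033] shift [-0.0071 -0.0081 -0.0893] rows [-0.29 -0.33 -3.57] q [ 0.411  0.504 -0.325  1.652  0.182  1.011 -1.354] f [-0.74  0.24  0.05] gap 0.0855 t 3.8
```

View pics/side1.png

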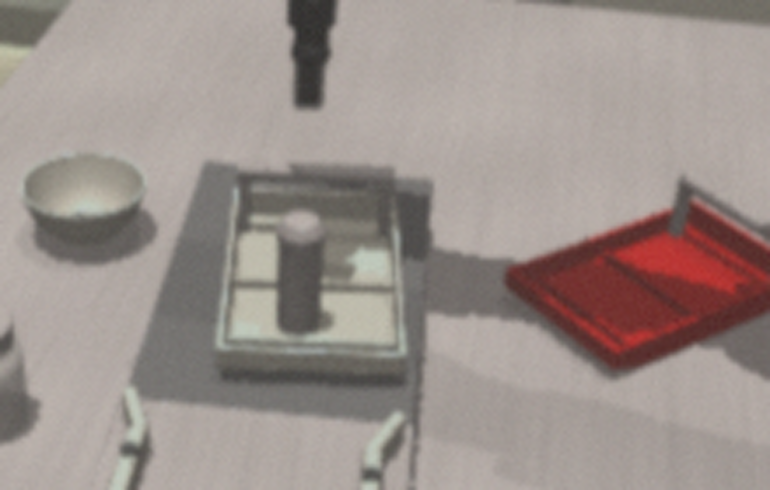

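View pics/top1.png

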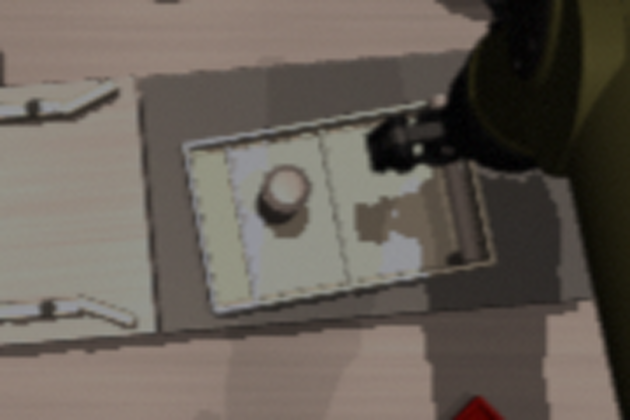

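The side view shows the gripper at crop pixel (308,60), above the handle at (318,180). In the top view the jaws straddle the bar line at (455,200). I'll correct the offset and go down.

```bash
python3 -m crank '[[-0.29,-0.33,-0.3,0,0,0,-1],[0,0,-0.6,0,0,0,-1],[0,0,-0.6,0,0,0,-1],[0,0,-0.5,0,0,0,-1],[0,0,-0.3,0,0,0,-1],[0,0,0,0,0,0,-1]]'
python3 -c "
from h import *
goto([.57,-.152,.114],280.5)"
```

```text
time_s: 4.5
ee_pos: [0.5664, -0.1622, 0.1477]
eef_rot: [0.707, 0.061, -0.701, 0.065]
ft_force: [0.5, -0.9, -0.6]
finger_gap: 0.0853
opt 280.5 turn deg [0.33 0.55 0.27] =full-scale [0.07 0.11 0.05]
opt 460.5 turn deg [   0.85   -0.52 -179.73] =full-scale [  0.17  -0.1  -35.95]
tool axes x [ 0.009 -0.006 -1.   ] y [ 0.178 -0.984  0.007] yaw -79.77
pos [ 0.5664 -0.1622  0.1477] shift [ 0.0036  0.0102 -0.0337] rows [ 0.15  0.41 -1.35] q [ 0.43   0.55  -0.304  1.744  0.212  0.869 -1.36 ] f [ 0.53 -0.95 -0.63] gap 0.0853 t 4.5
```

```bash
python3 -m crank '[[0.1,0.4,0,0.07,0.1,0,-1],[0,0,-0.3,0,0,0,-1],[0,0,-0.3,0,0,0,-1],[0,0,-0.3,0,0,0,-1],[0,0,0,0,0,0,-1],[0,0,0,0,0,0,-1]]'
python3 -c "
from h import *
goto([.57,-.152,.114],280.5)"
```

```text
time_s: 5.1
ee_pos: [0.5696, -0.152, 0.1248]
eef_rot: [0.705, 0.063, -0.703, 0.063]
ft_force: [-0.4, 0.4, -0.3]
finger_gap: 0.0853
opt 280.5 turn deg [-0.    0.14  0.29] =full-scale [-0.    0.03  0.06]
opt 460.5 turn deg [ 2.3000e-01  1.0000e-02 -1.7971e+02] =full-scale [  0.05   0.   -35.94]
tool axes x [ 0.003  0.    -1.   ] y [ 0.177 -0.984  0.   ] yaw -79.79
pos [ 0.5696 -0.152   0.1248] shift [ 0.0004 -0.     -0.0108] rows [ 0.02 -0.   -0.43] q [ 0.409  0.581 -0.298  1.76   0.22   0.831 -1.384] f [-0.4   0.37 -0.31] gap 0.0853 t 5.1
```

Now I'll lower to the grasp height and close gently until tight.

```bash
python3 -m crank '[[0,0,-0.25,0,0,0,-1],[0,0,-0.2,0,0,0,-1],[0,0,0,0,0,0,-0.5],[0,0,0,0,0,0,0],[0,0,0,0,0,0,0.3],[0,0,0,0,0,0,0.5],[0,0,0,0,0,0,0.5]]' 20
python3 -c "
from h import *
goto([.57,-.152,.114],280.5)"
```

```text
time_s: 5.8
ee_pos: [0.5699, -0.1522, 0.113]
eef_rot: [0.705, 0.063, -0.703, 0.063]
ft_force: [0.7, -0.5, -0.0]
finger_gap: 0.0214
opt 280.5 turn deg [0.01 0.18 0.3 ] =full-scale [0.   0.04 0.06]
opt 460.5 turn deg [ 2.800e-01 -2.000e-02 -1.797e+02] =full-scale [  0.06  -0.   -35.94]
tool axes x [ 0.003 -0.    -1.   ] y [ 0.177 -0.984  0.001] yaw -79.8
pos [ 0.5699 -0.1522  0.113 ] shift [0.0001 0.0002 0.001 ] rows [0.01 0.01 0.04] q [ 0.406  0.596 -0.294  1.772  0.227  0.804 -1.391] f [ 0.67 -0.53 -0.  ] gap 0.0214 t 5.8
```

```bash
python3 -m crank '[[0,0,0,0,0,0,0.7],[0,0,0,0,0,0,0.8],[0,0,0,0,0,0,1],[0,0,0,0,0,0,1]]' 20
python3 - <<'E'
from h import *
goto([.57,-.152,.114],280.5)
for n in("top","side"):
    im,_=get_image(n)
    crop=im[150:270,250:430] if n=="top" else im[100:240,200:420]
    cv2.imwrite(f"pics/{n}2.png",cv2.resize(crop,None,fx=3.5,fy=3.5,interpolation=cv2.INTER_CUBIC)[:,:,::-1])
    for q in("tray_front","tray_handle","shaker"):
        print(n,q,[(x['centre'].round(4) if hasattr(x['centre'],'round') else x['centre'],round(x['p'],2)) for x in spot_point(n,q)[:2]])
E
```

```text
time_s: 6.2
ee_pos: [0.57, -0.1526, 0.1132]
eef_rot: [0.706, 0.062, -0.703, 0.063]
ft_force: [0.3, -0.2, -0.7]
finger_gap: 0.0129
opt 280.5 turn deg [0.04 0.21 0.32] =full-scale [0.01 0.04 0.06]
opt 460.5 turn deg [ 3.3000e-01 -6.0000e-02 -1.7968e+02] =full-scale [ 7.000e-02 -1.000e-02 -3.594e+01]
tool axes x [ 0.004 -0.001 -1.   ] y [ 0.177 -0.984  0.001] yaw -79.82
pos [ 0.57   -0.1526  0.1132] shift [0.     0.0006 0.0008] rows [0.   0.02 0.03] q [ 0.406  0.595 -0.293  1.771  0.227  0.804 -1.391] f [ 0.3  -0.23 -0.72] gap 0.0129 t 6.2
top tray_front [([0.3455, -0.1593, 0.0012], 0.81), ([0.5425, -0.0013, 0.0546], 0.65)]
top tray_handle [([0.2363, -0.2674, 0.0617], 0.68), ([0.5729, -0.1553, 0.1163], 0.61)]
top shaker [([0.5627, -0.0315, 0.0625], 0.72), ([0.5596, 0.0665, 0.0567], 0.52)]
side tray_front [([0.3469, -0.1614, -0.0029], 0.73), ([0.5386, -0.0019, 0.0577], 0.64)]
side tray_handle [([0.2341, -0.2728, 0.0595], 0.98), ([0.5577, -0.0864, 0.0559], 0.59)]
side shaker [([0.5574, -0.0275, 0.0624], 0.75)]
```

View pics/side2.png

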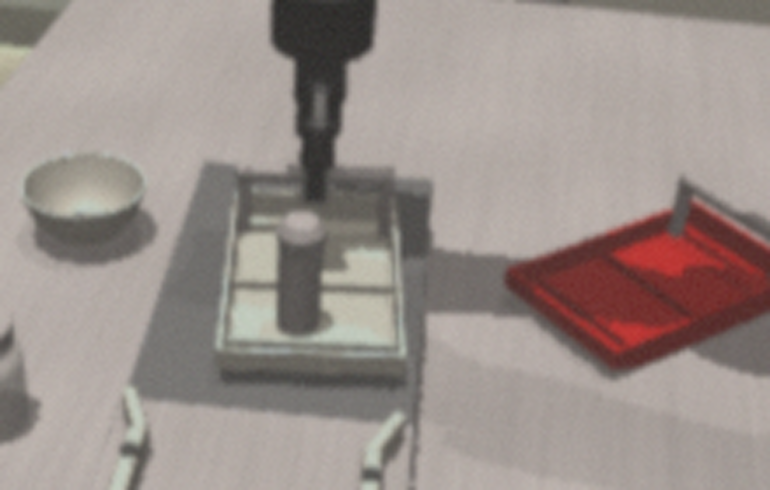

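```bash
python3 -m crank '[[0,0,0,0,0,0,1],[0.06,0.02,0,0,0,-0.15,1],[0.06,0.02,0,0,0,-0.15,1],[0.06,0.02,0,0,0,-0.15,1],[0.06,0.02,0,0,0,-0.15,1],[0.06,0.02,0,0,0,-0.15,1],[0.06,0.02,0,0,0,-0.15,1],[0,0,0,0,0,-0.15,1],[0,0,0,0,0,0,1]]' 60
python3 - <<'E'
from h import *
goto([.578,-.15,.114],-85.1)
E
```

```text
time_s: 7.5
ee_pos: [0.5728, -0.15, 0.1133]
eef_rot: [-0.703, -0.028, 0.71, -0.03]
ft_force: [-3.8, -1.3, 2.7]
finger_gap: 0.0122
opt -85.1 turn deg [ 0.15 -0.57  0.21] =full-scale [ 0.03 -0.11  0.04]
opt 94.9 turn deg [  -0.89   -0.24 -179.79] =full-scale [ -0.18  -0.05 -35.96]
tool axes x [-0.01  -0.003 -1.   ] y [ 0.082 -0.997  0.002] yaw -85.31
pos [ 0.5728 -0.15    0.1133] shift [0.0052 0.     0.0007] rows [0.21 0.   0.03] q [ 0.378  0.601 -0.263  1.754  0.207  0.823 -1.473] f [-3.76 -1.27  2.71] gap 0.0122 t 7.5
```

```bash
python3 -m crank '[[0.1,0,0.03,0,-0.03,0,1],[0.1,0,0.02,0,-0.03,0,1],[0.1,0,0,0,-0.02,0,1],[0,0,0,0,0,0,1]]' 60
python3 - <<'E'
from h import *
goto([.578,-.15,.114],-85.1)
im,d,W=cloud("top")
cv2.imwrite("pics/top3.png",cv2.resize(im[150:270,250:430],None,fx=3.5,fy=3.5,interpolation=cv2.INTER_CUBIC)[:,:,::-1])
for n in("top","side"):
    if n=="side": im,d,W=cloud(n)
    for q in("tray_front","tray_handle","tray","tray_rear"):
        print(n,q,[(np.round(x['centre'],4),round(x['p'],2)) for x in spot_point(n,q) if x['centre'][0]>.45])
    x,y,z=W.reshape(-1,3).T
    # tray side walls: rim points at z .082-.090
    m=(z>.081)&(z<.09)&(y>-.13)&(y<.03)&(x>.47)&(x<.66)
    for s,mm in(("leftwall(-x)",m&(x<.53)),("right(+x)",m&(x>.62))):
        q=W.reshape(-1,3)[mm]; l=cv2.fitLine(q[:,:2].astype(np.float32),cv2.DIST_HUBER,0,.01,.01).ravel(); print(n,s,len(q),l.round(3),np.degrees(np.arctan2(l[1],l[0])).round(2))
E
```

```text
time_s: 7.9
ee_pos: [0.5807, -0.1496, 0.1133]
eef_rot: [-0.705, -0.028, 0.708, -0.029]
ft_force: [-1.6, -0.1, 0.8]
finger_gap: 0.0119
opt -85.1 turn deg [ 0.09 -0.2   0.21] =full-scale [ 0.02 -0.04  0.04]
opt 94.9 turn deg [-3.1000e-01 -1.4000e-01 -1.7979e+02] =full-scale [-6.000e-02 -3.000e-02 -3.596e+01]
tool axes x [-0.003 -0.002 -1.   ] y [ 0.082 -0.997  0.001] yaw -85.31
pos [ 0.5807 -0.1496  0.1133] shift [-0.0027 -0.0004  0.0007] rows [-0.11 -0.01  0.03] q [ 0.375  0.608 -0.264  1.739  0.207  0.825 -1.474] f [-1.62 -0.07  0.79] gap 0.0119 t 7.9
top tray_front [(array([0.5684, 0.0058, 0.0573]), 0.75)]
top tray_handle [(array([ 0.5797, -0.1489,  0.115 ]), 0.67)]
top tray [(array([ 0.578 , -0.0769,  0.0541]), 0.97), (array([0.5588, 0.0687, 0.0566]), 0.22)]
top tray_rear [(array([ 0.7742,  0.0543, -0.0054]), 0.71)]
top leftwall(-x) 104 [ 0.096 -0.995  0.509 -0.046] -84.51
top right(+x) 111 [ 0.096 -0.995  0.635 -0.05 ] -84.5
side tray_front [(array([0.5624, 0.0017, 0.0577]), 0.75), (array([ 0.5812, -0.1461,  0.1151]), 0.29)]
side tray_handle [(array([ 0.5805, -0.1504,  0.1146]), 0.61)]
side tray [(array([ 0.5734, -0.0789,  0.0562]), 0.66), (array([0.5335, 0.3906, 0.0782]), 0.29)]
side tray_rear [(array([ 0.5811, -0.1783,  0.061 ]), 0.67)]
side leftwall(-x) 58 [ 0.095 -0.995  0.508 -0.054] -84.54
side right(+x) 61 [ 0.093 -0.996  0.634 -0.052] -84.65
```

View pics/top3.png

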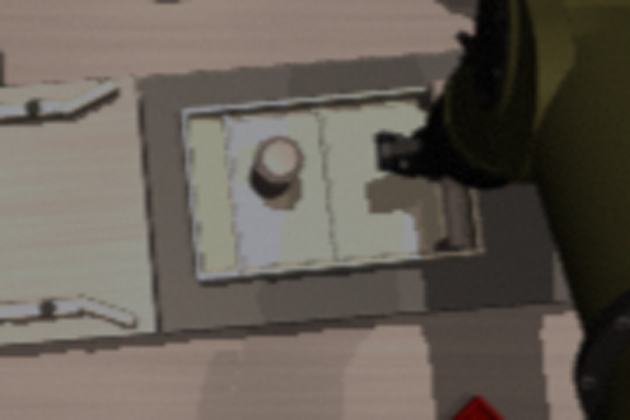

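The tray's yaw is now within 0.6° of the bed's direction, and it sits about 2.6 mm to the right of the line. I'll slide forward with small corrections while the grip is still tight, and stop short of the lip.

```bash
python3 -m crank '[[-0.02,0.14,0.01,0,0,-0.02,1],[-0.025,0.14,0,0,0,-0.02,1],[-0.025,0.14,0,0,0,-0.02,1],[-0.025,0.14,0,0,0,-0.02,1],[-0.025,0.14,0,0,0,-0.02,1],[-0.025,0.14,0,0,0,-0.02,1],[-0.025,0.14,0,0,0,0,1],[-0.025,0.14,0,0,0,0,1],[0,0,0,0,0,0,1]]' 60
cat >> h.py <<'E'
def tray(n):
    im,d,W=cloud(n); x,y,z=W.reshape(-1,3).T
    u=np.c_[x,y]-LIP; bx=u@B; by=u@L
    out={}
    fr=[r['centre'] for r in spot_point(n,"tray_front") if r['centre'][0]>.45][:1]
    tr=[r['centre'] for r in spot_point(n,"tray") if r['centre'][0]>.45][:1]
    for nm,p in(("front",fr),("tray",tr)):
        if p: v=np.array(p[0][:2])-LIP; print(n,nm,"bed x %.4f y %.4f z %.4f"%(v@B,v@L,p[0][2]))
    return im,W,bx,by,z
def walls(n,lo,hi,zl=.081,zh=.092):
    im,W,bx,by,z=tray(n)
    m=(z>zl)&(z<zh)&(bx>lo)&(bx<hi)
    for s,mm in(("L",m&(by>.035)&(by<.085)),("R",m&(by<-.035)&(by>-.085))):
        q=np.c_[bx,by][mm].astype(np.float32)
        if len(q)<10: continue
        l=cv2.fitLine(q,cv2.DIST_HUBER,0,.01,.01).ravel()
        print(n,s,len(q),"yaw vs bed deg",np.degrees(np.arctan(l[1]/l[0])).round(2),"by",q[:,1].mean().round(4),"at bx",q[:,0].mean().round(4))
    return im
E
python3 - <<'E'
from h import *
goto([.577,-.12,.114],-85.9)
walls("top",-.18,-.02); walls("side",-.18,-.02)
E
```

```text
time_s: 9.3
ee_pos: [0.576, -0.1218, 0.1146]
eef_rot: [-0.706, -0.022, 0.707, -0.025]
ft_force: [0.8, -1.1, -2.2]
finger_gap: 0.0123
opt -85.9 turn deg [ 0.27 -0.04  0.27] =full-scale [ 0.05 -0.01  0.05]
opt 94.1 turn deg [-6.0000e-02 -4.3000e-01 -1.7973e+02] =full-scale [-1.000e-02 -9.000e-02 -3.595e+01]
tool axes x [-0.001 -0.005 -1.   ] y [ 0.067 -0.998  0.005] yaw -86.16
pos [ 0.576  -0.1218  0.1146] shift [ 0.001   0.0018 -0.0006] rows [ 0.04  0.07 -0.02] q [ 0.327  0.59  -0.257  1.771  0.204  0.806 -1.534] f [ 0.75 -1.11 -2.24] gap 0.0123 t 9.3
top front bed x -0.0377 y -0.0048 z 0.0535
top tray bed x -0.1250 y -0.0025 z 0.0585
top L 107 yaw vs bed deg -1.38 by 0.0595 at bx -0.1015
top R 110 yaw vs bed deg -1.18 by -0.0662 at bx -0.1008
side front bed x -0.0423 y -0.0001 z 0.0544
side tray bed x -0.1267 y -0.0034 z 0.0571
side L 62 yaw vs bed deg -1.24 by 0.0611 at bx -0.0972
side R 73 yaw vs bed deg -1.26 by -0.0646 at bx -0.0956
```

```bash
python3 -m crank '[[-0.01,0.1,-0.02,0.01,0,0.08,1],[-0.01,0.1,-0.01,0.01,0,0.08,1],[-0.01,0.1,0,0.01,0,0.08,1],[0,0,0,0,0,0,1]]' 60
python3 - <<'E'
from h import *
goto([.576,-.113,.114],-84.9)
walls("top",-.17,-.01); walls("side",-.17,-.01)
E
```

```text
time_s: 10.0
ee_pos: [0.5763, -0.117, 0.1143]
eef_rot: [0.707, 0.029, -0.706, 0.032]
ft_force: [0.1, 1.6, -3.8]
finger_gap: 0.0121
opt -84.9 turn deg [0.26 0.11 0.16] =full-scale [0.05 0.02 0.03]
opt 95.1 turn deg [ 1.7000e-01 -4.1000e-01 -1.7984e+02] =full-scale [ 3.000e-02 -8.000e-02 -3.597e+01]
tool axes x [ 0.002 -0.005 -1.   ] y [ 0.086 -0.996  0.005] yaw -85.06
pos [ 0.5763 -0.117   0.1143] shift [-0.0003  0.004  -0.0003] rows [-0.01  0.16 -0.01] q [ 0.323  0.589 -0.262  1.775  0.208  0.802 -1.527] f [ 0.11  1.62 -3.79] gap 0.0121 t 10.0
top front bed x -0.0348 y -0.0003 z 0.0542
top tray bed x -0.1152 y -0.0042 z 0.0541
top L 102 yaw vs bed deg -0.32 by 0.0601 at bx -0.0916
top R 112 yaw vs bed deg -0.36 by -0.0655 at bx -0.0887
side front bed x -0.0387 y 0.0006 z 0.0561
side tray bed x -0.1176 y -0.0047 z 0.0578
side L 62 yaw vs bed deg -0.27 by 0.0617 at bx -0.085
side R 73 yaw vs bed deg -0.26 by -0.0639 at bx -0.0862
```

```bash
python3 -m crank '[[0,0,0,0,0,0,0.6],[0,0,0,0,0,0,0.6],[-0.02,0.12,0,0,0,0.02,0.6],[-0.02,0.12,0,0,0,0.02,0.6],[-0.02,0.12,0,0,0,0,0.6],[-0.02,0.12,0,0,0,0,0.6],[-0.02,0.12,0,0,0,0,0.6],[-0.01,0.1,0,0,0,0,0.6]]' 20
python3 - <<'E'
from h import *
goto([.575,-.10,.114],-84.9)
walls("top",-.17,-.01); walls("side",-.17,-.01)
E
```

```text
time_s: 11.1
ee_pos: [0.5729, -0.1015, 0.1146]
eef_rot: [0.707, 0.028, -0.706, 0.034]
ft_force: [0.2, -2.4, -0.7]
finger_gap: 0.0172
opt -84.9 turn deg [0.49 0.09 0.09] =full-scale [0.1  0.02 0.02]
opt 95.1 turn deg [ 1.4000e-01 -7.7000e-01 -1.7991e+02] =full-scale [ 3.000e-02 -1.500e-01 -3.598e+01]
tool axes x [ 0.002 -0.009 -1.   ] y [ 0.087 -0.996  0.009] yaw -84.99
pos [ 0.5729 -0.1015  0.1146] shift [ 0.0021  0.0015 -0.0006] rows [ 0.09  0.06 -0.03] q [ 0.294  0.581 -0.259  1.792  0.21   0.793 -1.555] f [ 0.18 -2.41 -0.69] gap 0.0172 t 11.1
top front bed x -0.0165 y -0.0029 z 0.0547
top tray bed x -0.1026 y -0.0020 z 0.0550
top L 107 yaw vs bed deg -0.93 by 0.061 at bx -0.0956
top R 107 yaw vs bed deg -0.78 by -0.0645 at bx -0.0882
side front bed x -0.0210 y 0.0025 z 0.0565
side tray bed x -0.1061 y -0.0025 z 0.0551
side L 77 yaw vs bed deg 0.29 by 0.0617 at bx -0.0998
side R 83 yaw vs bed deg -1.48 by -0.0618 at bx -0.1004
```

```bash
python3 -m crank '[[-0.008,0.1,0,0.05,0,0,0.6],[-0.008,0.1,0,0.02,0,0,0.6],[-0.008,0.1,0,0.02,0,0,0.6],[-0.008,0.1,0,0,0,0,0.6]]' 20
python3 -m crank '[[-0.008,0.1,0,0,0,0,0.6],[-0.008,0.1,0,0,0,0,0.6],[-0.008,0.1,0,0,0,0,0.6],[-0.008,0.1,0,0,0,0,0.6]]' 20
python3 -m crank '[[-0.008,0.1,0,0,0,0,0.6],[-0.008,0.1,0,0,0,0,0.6]]' 20
python3 - <<'E'
from h import *
goto([.575,-.10,.114],-84.9)
im=walls("top",-.17,-.01,.081,.097)
walls("side",-.17,-.01,.081,.097)
E
```

```text
time_s: 11.8
ee_pos: [0.5727, -0.0947, 0.1149]
eef_rot: [0.707, 0.028, -0.705, 0.031]
ft_force: [0.5, -6.3, -0.6]
finger_gap: 0.0174
time_s: 12.2
ee_pos: [0.5719, -0.0911, 0.1152]
eef_rot: [0.708, 0.024, -0.705, 0.031]
ft_force: [1.2, -6.9, 0.3]
finger_gap: 0.0172
time_s: 12.4
ee_pos: [0.5716, -0.0896, 0.1154]
eef_rot: [0.708, 0.021, -0.705, 0.032]
ft_force: [0.2, -6.4, -0.7]
finger_gap: 0.0169
opt -84.9 turn deg [0.85 0.26 0.81] =full-scale [0.17 0.05 0.16]
opt 95.1 turn deg [   0.41   -1.32 -179.19] =full-scale [  0.08  -0.26 -35.84]
tool axes x [ 0.004 -0.015 -1.   ] y [ 0.075 -0.997  0.015] yaw -85.71
pos [ 0.5716 -0.0896  0.1154] shift [ 0.0034 -0.0104 -0.0014] rows [ 0.14 -0.42 -0.06] q [ 0.266  0.573 -0.25   1.803  0.212  0.785 -1.592] f [ 0.18 -6.38 -0.65] gap 0.0169 t 12.4
top front bed x -0.0077 y -0.0027 z 0.0563
top tray bed x -0.0881 y -0.0001 z 0.0550
top L 110 yaw vs bed deg -0.69 by 0.0618 at bx -0.092
top R 103 yaw vs bed deg -0.69 by -0.064 at bx -0.0802
side front bed x -0.0106 y 0.0028 z 0.0573
side tray bed x -0.0926 y -0.0032 z 0.0601
side L 86 yaw vs bed deg 0.25 by 0.062 at bx -0.1024
side R 93 yaw vs bed deg -1.66 by -0.0602 at bx -0.0977
```

```bash
python3 -m crank '[[-0.01,0.15,-0.02,0.12,0.02,0.12,0.6],[-0.01,0.15,-0.02,0.1,0.02,0.1,0.6],[-0.01,0.15,-0.02,0.08,0,0.08,0.6],[-0.01,0.15,0,0.08,0,0.08,0.6]]' 20
python3 -m crank '[[-0.01,0.15,0,0.08,0,0.08,0.6],[-0.01,0.15,0,0.08,0,0.08,0.6],[-0.01,0.15,0,0.08,0,0.08,0.6]]' 20
python3 - <<'E'
from h import *
goto([.575,-.10,.114],-84.9)
im=walls("top",-.14,-.0,.081,.097)
cv2.imwrite("pics/top4.png",cv2.resize(im[150:270,200:380],None,fx=3.5,fy=3.5,interpolation=cv2.INTER_CUBIC)[:,:,::-1])
im=walls("side",-.14,-.0,.081,.097)
cv2.imwrite("pics/side4.png",cv2.resize(im[100:240,200:420],None,fx=3.5,fy=3.5,interpolation=cv2.INTER_CUBIC)[:,:,::-1])
E
```

```text
time_s: 13.1
ee_pos: [0.5714, -0.0798, 0.1151]
eef_rot: [0.708, 0.041, -0.705, 0.032]
ft_force: [0.5, -3.3, -0.8]
finger_gap: 0.0168
time_s: 13.4
ee_pos: [0.5707, -0.0685, 0.1152]
eef_rot: [0.708, 0.056, -0.704, 0.032]
ft_force: [1.1, -5.0, -0.2]
finger_gap: 0.0168
opt -84.9 turn deg [-2.01  0.24 -2.06] =full-scale [-0.4   0.05 -0.41]
opt 95.1 turn deg [ -0.37  -3.12 177.91] =full-scale [-0.07 -0.62 35.58]
tool axes x [ 0.004  0.035 -0.999] y [ 0.125 -0.992 -0.034] yaw -82.83
pos [ 0.5707 -0.0685  0.1152] shift [ 0.0043 -0.0315 -0.0012] rows [ 0.17 -1.26 -0.05] q [ 0.291  0.577 -0.3    1.806  0.18   0.785 -1.536] f [ 1.1  -4.95 -0.24] gap 0.0168 t 13.4
top front bed x 0.0123 y -0.0032 z 0.0589
top tray bed x -0.0696 y -0.0011 z 0.0575
top L 97 yaw vs bed deg 0.58 by 0.0613 at bx -0.0712
top R 103 yaw vs bed deg -0.14 by -0.064 at bx -0.0703
side front bed x 0.0158 y 0.0017 z 0.0583
side tray bed x -0.0702 y -0.0029 z 0.0574
side L 78 yaw vs bed deg 1.58 by 0.0614 at bx -0.0815
side R 91 yaw vs bed deg -1.23 by -0.0609 at bx -0.0764
```

View pics/side4.png

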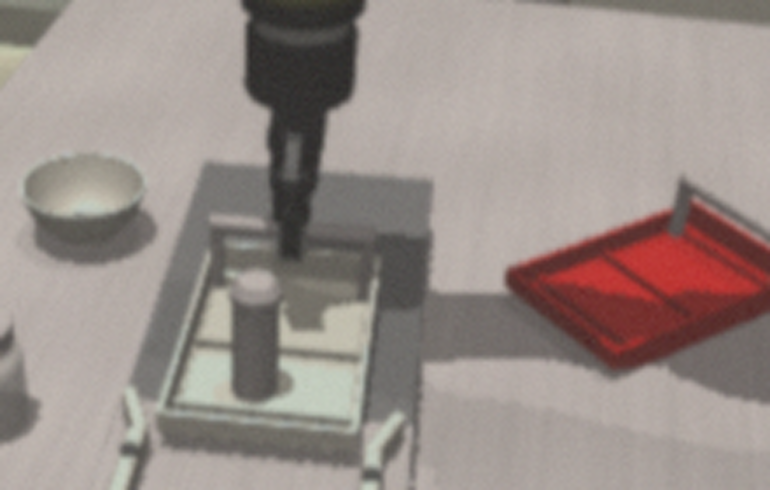

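View pics/top4.png

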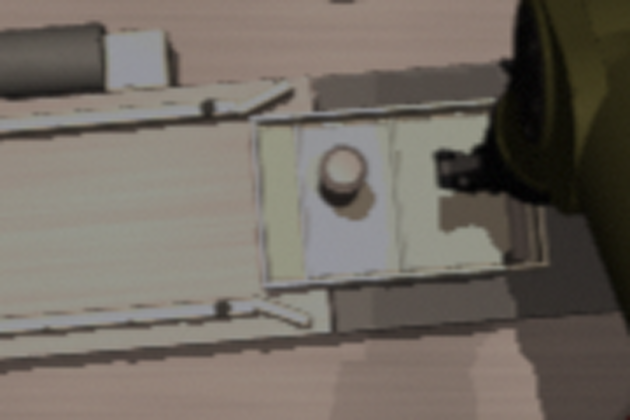

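```bash
python3 -m crank '[[-0.02,0.14,0,-0.1,0,-0.08,0.6],[-0.02,0.14,0,-0.1,0,-0.08,0.6],[-0.02,0.14,0,-0.1,0,-0.08,0.6],[-0.01,0.14,0,-0.08,0,-0.08,0.6],[-0.01,0.14,0,0,0,-0.04,0.6]]' 20
python3 -m crank '[[-0.01,0.14,0.01,0,0,0,0.6],[-0.01,0.14,0.01,0,0,0,0.6],[-0.01,0.14,0.01,0,0,0,0.6],[-0.01,0.14,0,0,0,0,0.6]]' 20
python3 - <<'E'
from h import *
goto([.575,-.10,.114],-84.9)
im=walls("top",-.1,-.0,.081,.097)
im=walls("side",-.1,-.0,.081,.097)
E
```

```text
time_s: 14.2
ee_pos: [0.5684, -0.0509, 0.1151]
eef_rot: [0.708, 0.03, -0.705, 0.033]
ft_force: [0.2, -3.9, 0.2]
finger_gap: 0.0173
time_s: 14.6
ee_pos: [0.5673, -0.0359, 0.1162]
eef_rot: [0.708, 0.03, -0.705, 0.033]
ft_force: [-0.5, -5.0, 1.3]
finger_gap: 0.0168
opt -84.9 turn deg [ 0.23  0.23 -0.03] =full-scale [ 0.05  0.05 -0.01]
opt 95.1 turn deg [ -0.36   0.36 179.97] =full-scale [-0.07  0.07 35.99]
tool axes x [ 0.004 -0.004 -1.   ] y [ 0.089 -0.996  0.004] yaw -84.87
pos [ 0.5673 -0.0359  0.1162] shift [ 0.0077 -0.0641 -0.0022] rows [ 0.31 -2.56 -0.09] q [ 0.187  0.562 -0.26   1.827  0.203  0.775 -1.661] f [-0.49 -5.03  1.29] gap 0.0168 t 14.6
top front bed x 0.0499 y -0.0002 z 0.0609
top tray bed x -0.0329 y 0.0006 z 0.0587
top L 64 yaw vs bed deg -0.1 by 0.0624 at bx -0.0505
top R 65 yaw vs bed deg 0.94 by -0.0632 at bx -0.043
side front bed x 0.0461 y 0.0014 z 0.0609
side tray bed x -0.0342 y -0.0007 z 0.0620
side L 56 yaw vs bed deg 2.05 by 0.0623 at bx -0.058
side R 70 yaw vs bed deg -2.58 by -0.06 at bx -0.0592
```

```bash
python3 -m crank '[[-0.01,0.12,0.02,0.02,0,0,0.6],[-0.01,0.12,0.02,0.02,0,0,0.6],[-0.01,0.12,0.02,0,0,0,0.6],[-0.01,0.12,0.02,0,0,0,0.6],[-0.01,0.12,0.02,0,0,0,0.6]]' 20
python3 -m crank '[[-0.01,0.12,0.01,0,0,0,0.6],[-0.01,0.12,0.01,0,0,0,0.6],[-0.01,0.12,0.01,0,0,0,0.6],[-0.01,0.12,0,0,0,0,0.6]]' 20
python3 - <<'E'
from h import *
goto([.575,-.10,.118],-84.9)
im=walls("top",-.06,.05,.081,.099)
cv2.imwrite("pics/top5.png",cv2.resize(im[150:270,170:370],None,fx=3.5,fy=3.5,interpolation=cv2.INTER_CUBIC)[:,:,::-1])
im=walls("side",-.06,.05,.081,.099)
cv2.imwrite("pics/side5.png",cv2.resize(im[120:280,200:420],None,fx=3.5,fy=3.5,interpolation=cv2.INTER_CUBIC)[:,:,::-1])
E
```

```text
time_s: 15.4
ee_pos: [0.5664, -0.0237, 0.1191]
eef_rot: [0.708, 0.029, -0.705, 0.032]
ft_force: [0.5, -5.1, 2.0]
finger_gap: 0.0173
time_s: 15.8
ee_pos: [0.5647, -0.0109, 0.1197]
eef_rot: [0.708, 0.029, -0.705, 0.031]
ft_force: [0.4, -3.2, 0.0]
finger_gap: 0.0172
opt -84.9 turn deg [0.18 0.2  0.21] =full-scale [0.04 0.04 0.04]
opt 95.1 turn deg [   0.31   -0.28 -179.79] =full-scale [  0.06  -0.06 -35.96]
tool axes x [ 0.003 -0.003 -1.   ] y [ 0.085 -0.996  0.003] yaw -85.11
pos [ 0.5647 -0.0109  0.1197] shift [ 0.0103 -0.0891 -0.0017] rows [ 0.41 -3.56 -0.07] q [ 0.143  0.553 -0.259  1.833  0.198  0.778 -1.706] f [ 0.38 -3.25  0.04] gap 0.0172 t 15.8
top front bed x 0.0719 y -0.0000 z 0.0583
top tray bed x -0.0118 y 0.0003 z 0.0592
top L 113 yaw vs bed deg 4.02 by 0.0675 at bx 0.0083
top R 103 yaw vs bed deg -1.7 by -0.0667 at bx 0.0083
side front bed x 0.0735 y 0.0013 z 0.0610
side tray bed x -0.0148 y -0.0032 z 0.0621
side L 83 yaw vs bed deg 5.04 by 0.0693 at bx 0.0114
side R 98 yaw vs bed deg -2.78 by -0.0665 at bx 0.0092
```

View pics/side5.png

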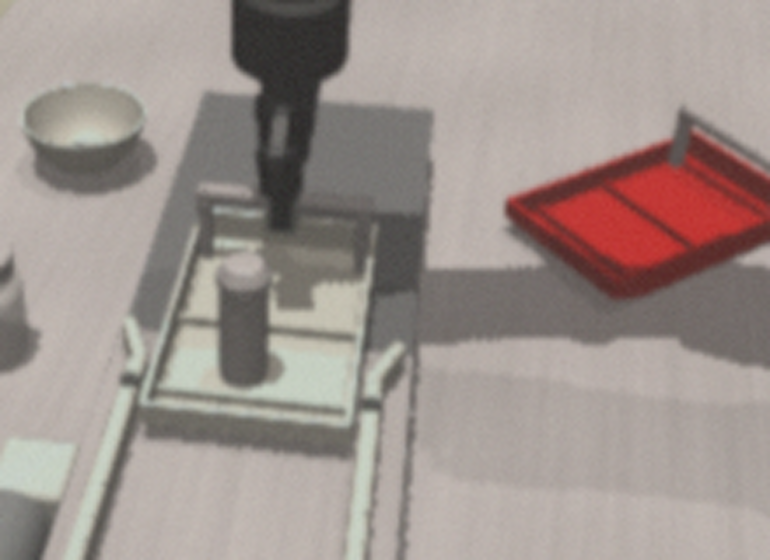

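View pics/top5.png

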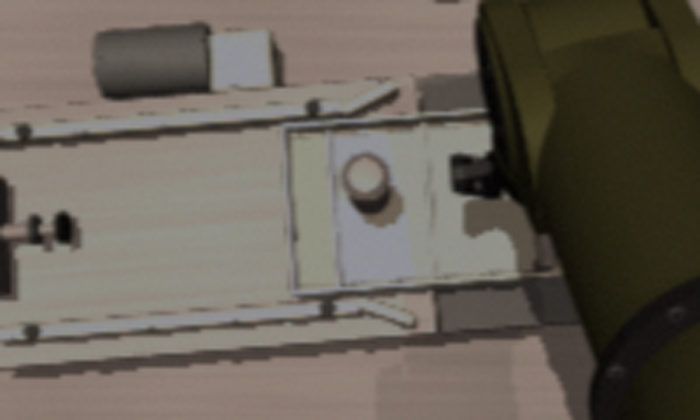

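```bash
python3 -m crank '[[-0.008,0.12,-0.01,0,0,0,0.6],[-0.008,0.12,-0.01,0,0,0,0.6],[-0.01,0.12,-0.01,0,0,0,0.6],[-0.01,0.12,0,0,0,0,0.6],[-0.01,0.12,0,0,0,0,0.6],[-0.01,0.12,0,0,0,0,0.6]]' 20
python3 -m crank '[[-0.01,0.12,0,0,0,0,0.6],[-0.01,0.12,0,0,0,0,0.6],[-0.01,0.12,0,0,0,0,0.6],[-0.01,0.12,0,0,0,0,0.6],[-0.01,0.12,0,0,0,0,0.6],[-0.01,0.12,0,0,0,0,0.6]]' 20
python3 - <<'E'
from h import *
goto([.5605,.025,.118],-85.1)
im=walls("side",-.06,.05,.081,.099)
E
```

```text
time_s: 16.7
ee_pos: [0.5649, 0.0009, 0.1204]
eef_rot: [0.709, 0.024, -0.704, 0.032]
ft_force: [-0.1, -3.9, 0.1]
finger_gap: 0.017
time_s: 17.3
ee_pos: [0.5632, 0.0201, 0.1204]
eef_rot: [0.709, 0.024, -0.704, 0.032]
ft_force: [0.1, -3.1, 0.6]
finger_gap: 0.017
opt -85.1 turn deg [0.63 0.4  0.38] =full-scale [0.13 0.08 0.08]
opt 94.9 turn deg [   0.62   -0.99 -179.62] =full-scale [  0.12  -0.2  -35.92]
tool axes x [ 0.007 -0.011 -1.   ] y [ 0.079 -0.997  0.012] yaw -85.48
pos [0.5632 0.0201 0.1204] shift [-0.0027  0.0049 -0.0024] rows [-0.11  0.2  -0.09] q [ 0.077  0.548 -0.25   1.838  0.203  0.774 -1.774] f [ 0.08 -3.13  0.6 ] gap 0.017 t 17.3
side front bed x 0.1007 y 0.0042 z 0.0590
side tray bed x 0.0165 y 0.0000 z 0.0621
side L 107 yaw vs bed deg 10.65 by 0.0661 at bx -0.0016
side R 125 yaw vs bed deg -10.04 by -0.0638 at bx -0.0032
```

```bash
python3 -m crank '[[-0.015,0.12,-0.02,0.05,0.03,0.03,0.6],[-0.015,0.12,-0.02,0.05,0.03,0.03,0.6],[-0.015,0.12,-0.02,0.02,0.02,0.02,0.6],[-0.015,0.12,0,0,0,0,0.6],[-0.01,0.12,0,0,0,0,0.6],[-0.01,0.12,0,0,0,0,0.6],[-0.01,0.12,0,0,0,0,0.6],[-0.01,0.12,0,0,0,0,0.6]]' 20
python3 - <<'E'
from h import *
goto([.5570,.05,.118],-85.1)
im,W,bx,by,z=tray("side")
cv2.imwrite("pics/side6.png",cv2.resize(im[120:300,180:420],None,fx=3.2,fy=3.2,interpolation=cv2.INTER_CUBIC)[:,:,::-1])
E
```

```text
time_s: 18.25
ee_pos: [0.5623, 0.0402, 0.1204]
eef_rot: [0.707, 0.027, -0.706, 0.031]
ft_force: [0.3, -5.2, 0.7]
finger_gap: 0.0172
opt -85.1 turn deg [0.28 0.16 0.2 ] =full-scale [0.06 0.03 0.04]
opt 94.9 turn deg [   0.25   -0.44 -179.8 ] =full-scale [  0.05  -0.09 -35.96]
tool axes x [ 0.003 -0.005 -1.   ] y [ 0.082 -0.997  0.005] yaw -85.3
pos [0.5623 0.0402 0.1204] shift [-0.0053  0.0098 -0.0024] rows [-0.21  0.39 -0.1 ] q [ 0.048  0.55  -0.254  1.834  0.196  0.779 -1.799] f [ 0.31 -5.19  0.71] gap 0.0172 t 18.25
side front bed x 0.1189 y 0.0007 z 0.0620
side tray bed x 0.0346 y -0.0013 z 0.0583
```

View pics/side6.png

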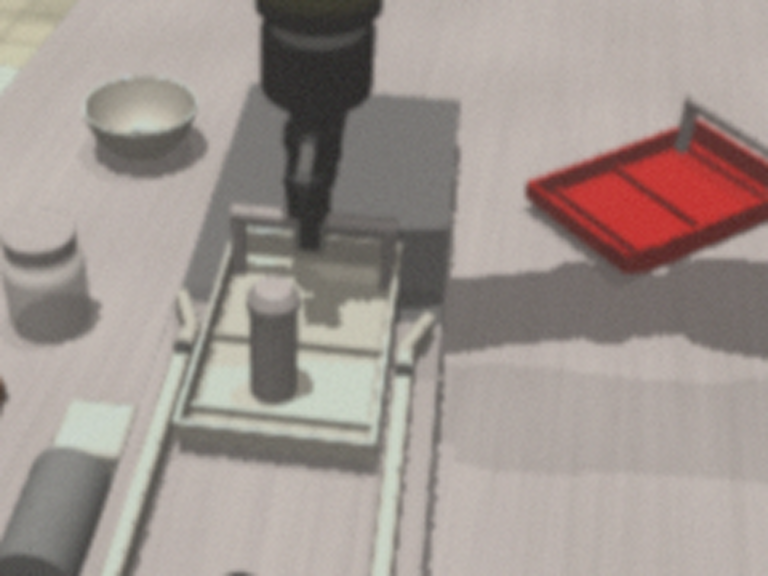

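```bash
python3 -m crank '[[-0.012,0.13,0,0.03,0.02,0.02,0.6],[-0.012,0.13,0,0.03,0,0.02,0.6],[-0.012,0.13,0,0,0,0,0.6],[-0.012,0.13,0,0,0,0,0.6],[-0.012,0.13,0,0,0,0,0.6],[-0.012,0.13,0,0,0,0,0.6],[-0.012,0.13,0,0,0,0,0.6],[-0.012,0.13,0,0,0,0,0.6]]' 20
python3 -m crank '[[-0.012,0.13,0,0,0,0,0.6],[-0.012,0.13,0,0,0,0,0.6],[-0.012,0.13,0,0,0,0,0.6],[-0.012,0.13,0,0,0,0,0.6],[-0.012,0.13,0,0,0,0,0.6],[-0.012,0.13,0,0,0,0,0.6],[-0.012,0.13,0,0,0,0,0.6],[-0.012,0.13,0,0,0,0,0.6]]' 20
python3 - <<'E'
from h import *
s=state()['ee_pos']; print("hand bed", (s[:2]-LIP)@B,(s[:2]-LIP)@L)
goto([.5570,.1,.12],-85.1)
im,W,bx,by,z=tray("side")
im,W,bx,by,z=tray("top")
E
```

```text
time_s: 19.2
ee_pos: [0.5598, 0.0674, 0.1205]
eef_rot: [0.707, 0.03, -0.706, 0.03]
ft_force: [-0.1, -4.3, 0.9]
finger_gap: 0.0171
time_s: 20.0
ee_pos: [0.557, 0.0958, 0.1204]
eef_rot: [0.707, 0.03, -0.706, 0.03]
ft_force: [0.0, -4.7, 1.6]
finger_gap: 0.0168
hand bed 0.025851547882495506 -0.00023145779196475738
opt -85.1 turn deg [0.   0.05 0.02] =full-scale [0.   0.01 0.  ]
opt 94.9 turn deg [ 8.0000e-02 -1.0000e-02 -1.7998e+02] =full-scale [ 2.0e-02 -0.0e+00 -3.6e+01]
tool axes x [ 0.001 -0.    -1.   ] y [ 0.085 -0.996  0.   ] yaw -85.12
pos [0.557  0.0958 0.1204] shift [-0.      0.0042 -0.0004] rows [-0.    0.17 -0.02] q [-0.047  0.553 -0.256  1.829  0.19   0.783 -1.887] f [ 0.02 -4.67  1.61] gap 0.0168 t 20.0
side front bed x 0.1118 y -0.2222 z 0.0001
side tray bed x 0.0920 y -0.0008 z 0.0617
top front bed x 0.1784 y -0.0039 z 0.0600
top tray bed x 0.0934 y -0.0026 z 0.0595
```

```bash
python3 -m crank '[[-0.012,0.13,0,0,0,0,0.6],[-0.012,0.13,0,0,0,0,0.6],[-0.012,0.13,0,0,0,0,0.6],[-0.012,0.13,0,0,0,0,0.6],[-0.012,0.13,0,0,0,0,0.6],[-0.012,0.13,0,0,0,0,0.6],[-0.012,0.13,0,0,0,0,0.6],[-0.012,0.13,0,0,0,0,0.6],[-0.012,0.12,0,0,0,0,0.6],[-0.012,0.12,0,0,0,0,0.6],[-0.012,0.12,0,0,0,0,0.6]]' 20
python3 - <<'E'
from h import *
s=state()['ee_pos']; print("hand bed", (s[:2]-LIP)@B,(s[:2]-LIP)@L)
goto([.5570,.1,.12],-85.1)
im,W,bx,by,z=tray("top")
cv2.imwrite("pics/top7.png",cv2.resize(im[160:270,140:310],None,fx=4.5,fy=4.5,interpolation=cv2.INTER_CUBIC)[:,:,::-1])
im,W,bx,by,z=tray("side")
cv2.imwrite("pics/side7.png",cv2.resize(im[200:370,170:370],None,fx=3.5,fy=3.5,interpolation=cv2.INTER_CUBIC)[:,:,::-1])
E
```

```text
time_s: 21.4
ee_pos: [0.5535, 0.131, 0.1204]
eef_rot: [0.707, 0.028, -0.706, 0.03]
ft_force: [-0.7, -5.7, 1.7]
finger_gap: 0.0172
hand bed 0.061255481103750016 0.0003008035923565956
opt -85.1 turn deg [0.15 0.02 0.14] =full-scale [0.03 0.   0.03]
opt 94.9 turn deg [ 3.0000e-02 -2.4000e-01 -1.7986e+02] =full-scale [ 1.000e-02 -5.000e-02 -3.597e+01]
tool axes x [ 0.    -0.003 -1.   ] y [ 0.083 -0.997  0.003] yaw -85.24
pos [0.5535 0.131  0.1204] shift [ 0.0035 -0.031  -0.0004] rows [ 0.14 -1.24 -0.02] q [-0.114  0.558 -0.252  1.818  0.19   0.79  -1.951] f [-0.71 -5.71  1.7 ] gap 0.0172 t 21.4
top front bed x 0.2132 y -0.0027 z 0.0592
top tray bed x 0.1292 y -0.0024 z 0.0582
side front bed x 0.2112 y 0.0035 z 0.0605
side tray bed x 0.1300 y 0.0005 z 0.0613
```

View pics/side7.png

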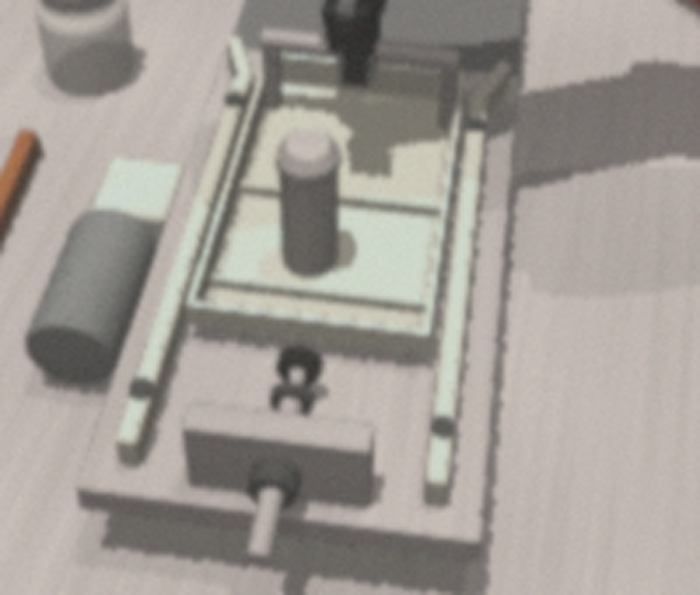

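View pics/top7.png

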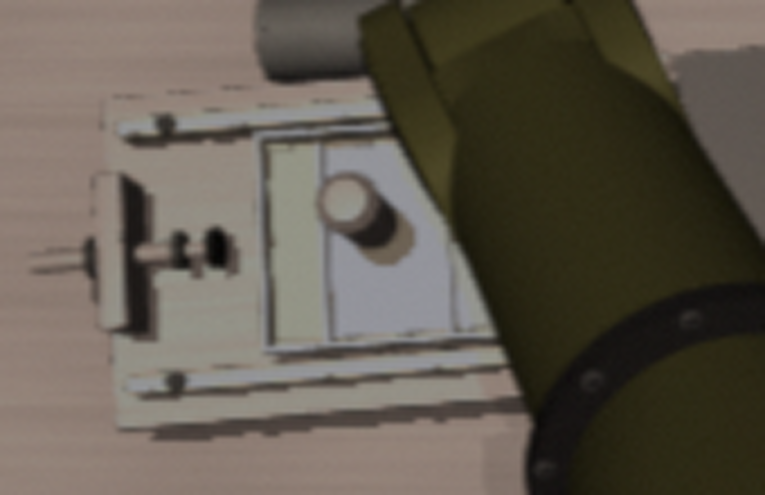

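```bash
python3 -m crank '[[-0.012,0.12,0,0.02,0,0.02,0.6],[-0.012,0.12,0,0,0,0,0.6],[-0.012,0.12,0,0,0,0,0.6],[-0.012,0.12,0,0,0,0,0.6]]' 20
python3 -m crank '[[-0.01,0.1,0,0,0,0,0.6],[-0.01,0.1,0,0,0,0,0.6]]' 20
python3 -m crank '[[-0.01,0.1,0,0,0,0,0.6],[-0.01,0.1,0,0,0,0,0.6]]' 20
```

```text
time_s: 22.1
ee_pos: [0.5526, 0.1414, 0.1204]
eef_rot: [0.707, 0.028, -0.706, 0.03]
ft_force: [0.5, -5.2, 1.0]
finger_gap: 0.017
time_s: 22.3
ee_pos: [0.552, 0.1465, 0.1204]
eef_rot: [0.707, 0.028, -0.706, 0.03]
ft_force: [0.7, -4.5, 2.6]
finger_gap: 0.0174
time_s: 22.5
ee_pos: [0.5514, 0.1519, 0.1204]
eef_rot: [0.707, 0.028, -0.706, 0.03]
ft_force: [0.8, -5.4, 1.8]
finger_gap: 0.0171
```

```bash
python3 -m crank '[[-0.01,0.1,0,0,0,0,0.6]]' 20
python3 -m crank '[[-0.01,0.1,0,0,0,0,0.6]]' 20
python3 -m crank '[[-0.01,0.1,0,0,0,0,0.6]]' 20
python3 -c "
from h import *
print(state()['ft_force'])
for n in('top','side'): tray(n)
W=np.load('top_W.npy')"
```

```text
time_s: 22.6
ee_pos: [0.5512, 0.1542, 0.1204]
eef_rot: [-0.706, -0.028, 0.707, -0.03]
ft_force: [0.7, -7.1, 2.9]
finger_gap: 0.0169
time_s: 22.7
ee_pos: [0.551, 0.156, 0.1203]
eef_rot: [-0.706, -0.027, 0.707, -0.031]
ft_force: [1.4, -7.6, 2.8]
finger_gap: 0.0172
time_s: 22.8
ee_pos: [0.5509, 0.1573, 0.1204]
eef_rot: [-0.706, -0.026, 0.707, -0.031]
ft_force: [0.7, -8.5, 2.9]
finger_gap: 0.0173
[ 0.66029941 -8.49117215  2.8677423 ]
top front bed x 0.2422 y -0.0030 z 0.0599
top tray bed x 0.1542 y -0.0013 z 0.0603
side tray bed x 0.1534 y 0.0004 z 0.0614
```

```bash
python3 -m crank '[[-0.012,0.13,0,0.02,0,0.02,0.6]]' 20
python3 -m crank '[[-0.012,0.14,0,0.02,0,0.02,0.6]]' 20
python3 -m crank '[[-0.012,0.14,0,0.02,0,0.02,0.6]]' 20
```

```text
time_s: 23.2
ee_pos: [0.5507, 0.159, 0.1203]
eef_rot: [-0.706, -0.026, 0.707, -0.031]
ft_force: [0.5, -10.3, 3.5]
finger_gap: 0.0169
time_s: 23.3
ee_pos: [0.5506, 0.1604, 0.1203]
eef_rot: [-0.706, -0.026, 0.707, -0.032]
ft_force: [1.1, -10.7, 3.6]
finger_gap: 0.0172
time_s: 23.4
ee_pos: [0.5506, 0.1616, 0.1203]
eef_rot: [-0.706, -0.025, 0.707, -0.032]
ft_force: [1.7, -11.9, 3.7]
finger_gap: 0.0173
```

```bash
python3 -m crank '[[-0.012,0.13,0,0.02,0,0.05,0.6],[-0.012,0.12,0,0.02,0,0.05,0.6],[-0.012,0.11,0,0.02,0,0.05,0.6]]' 20
python3 - <<'E'
from h import *
goto([.55,.16,.12],-85.1)
for n in("side","top"):
    im,W,bx,by,z=tray(n)
    m=(abs(by)<.04)&(z>.082)&(z<.094)&(bx<.3)&(bx>.2)&(abs(by)>.018)
    print("nose rim bx max",np.percentile(bx[m],[90,97,99.5]).round(4))
    m=(abs(by)<.04)&(z>.085)&(z<.115)&(bx>.29); print("bracket face bx",np.percentile(bx[m],[2,10,50]).round(4))
    if n=="side": cv2.imwrite("pics/side8.png",cv2.resize(im[200:370,170:370],None,fx=3.5,fy=3.5,interpolation=cv2.INTER_CUBIC)[:,:,::-1])
print(state()['ft_force'],state()['ee_pos'],state()['time_s'])
E
```

```text
time_s: 23.7
ee_pos: [0.5505, 0.1626, 0.1202]
eef_rot: [-0.706, -0.026, 0.707, -0.036]
ft_force: [1.2, -10.9, 3.2]
finger_gap: 0.0171
opt -85.1 turn deg [ 0.85 -0.06 -0.16] =full-scale [ 0.17 -0.01 -0.03]
opt 94.9 turn deg [1.0000e-01 1.3400e+00 1.7983e+02] =full-scale [2.000e-02 2.700e-01 3.597e+01]
tool axes x [-0.001 -0.015 -1.   ] y [ 0.088 -0.996  0.015] yaw -84.94
pos [0.5505 0.1626 0.1202] shift [-0.0005 -0.0026 -0.0002] rows [-0.02 -0.1  -0.01] q [-0.181  0.566 -0.243  1.8    0.199  0.806 -2.01 ] f [  1.19 -10.87   3.23] gap 0.0171 t 23.7
side front bed x 0.2443 y 0.0018 z 0.0616
side tray bed x 0.1597 y 0.0010 z 0.0635
nose rim bx max [0.2801 0.2806 0.2816]
bracket face bx [0.2957 0.3219 0.3355]
top front bed x 0.2438 y -0.0038 z 0.0605
nose rim bx max [0.2798 0.2805 0.2813]
bracket face bx [0.2924 0.3092 0.3254]
[  1.30204393 -11.5233114    3.85759786] [0.55045781 0.16260869 0.12024657] 24.0
```

View pics/side8.png

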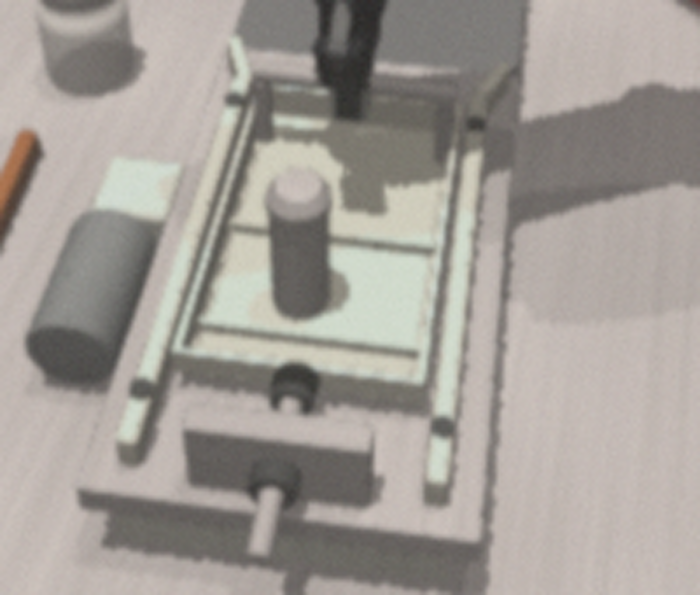

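```bash
python3 -m crank '[[-0.012,0.15,0.01,0.03,0,0,0.6],[-0.012,0.16,0.01,0.03,0,0,0.6],[-0.012,0.16,0.01,0.03,0,0,0.6]]' 20
python3 -m crank '[[-0.012,0.15,0.0,0.03,0,0,0.6],[-0.012,0.15,0.0,0.02,0,0,0.6]]' 20
```

```text
time_s: 24.3
ee_pos: [0.5503, 0.1638, 0.1202]
eef_rot: [-0.705, -0.021, 0.708, -0.035]
ft_force: [1.9, -14.2, 2.7]
finger_gap: 0.0174
time_s: 24.5
ee_pos: [0.5504, 0.1638, 0.1201]
eef_rot: [-0.705, -0.017, 0.708, -0.035]
ft_force: [1.4, -13.4, 4.8]
finger_gap: 0.017
```

```bash
python3 -m crank '[[-0.009,0.1,0,0.05,0,0,0.6],[-0.006,0.07,0,0.04,0,0,0.6],[-0.004,0.04,0,0.03,0,0,0.6],[0,0.02,0,0.02,0,0,0.6]]' 20
python3 -m crank '[[0,0,0,0,0,0,0.6],[0,0,0,0,0,0,0.6],[0,0,0,0,0,0,0.6]]' 20
python3 -c "
from h import *
goto([.55,.16,.12],-85.1)"
```

```text
time_s: 24.9
ee_pos: [0.5505, 0.1635, 0.1202]
eef_rot: [-0.705, -0.017, 0.709, -0.032]
ft_force: [0.5, -5.1, 2.7]
finger_gap: 0.017
time_s: 25.2
ee_pos: [0.5505, 0.1635, 0.1202]
eef_rot: [-0.705, -0.017, 0.709, -0.032]
ft_force: [0.8, -4.3, 1.6]
finger_gap: 0.0172
opt -85.1 turn deg [ 1.24 -0.26  0.96] =full-scale [ 0.25 -0.05  0.19]
opt 94.9 turn deg [  -0.4    -1.93 -179.03] =full-scale [ -0.08  -0.39 -35.81]
tool axes x [-0.005 -0.022 -1.   ] y [ 0.069 -0.997  0.021] yaw -86.05
pos [0.5505 0.1635 0.1202] shift [-0.0005 -0.0035 -0.0002] rows [-0.02 -0.14 -0.01] q [-0.192  0.568 -0.235  1.794  0.198  0.814 -2.031] f [ 0.78 -4.27  1.56] gap 0.0172 t 25.2
```

```bash
python3 -m crank '[[0.002,-0.02,0,0,0,0,0.6],[0.002,-0.03,0,0,0,0,0.6],[0.002,-0.03,0,0,0,0,0.6]]' 20
python3 -m crank '[[0.002,-0.03,0,0,0,0,0.6],[0.002,-0.03,0,0,0,0,0.6],[0,0,0,0,0,0,0.6]]' 20
```

```text
time_s: 25.5
ee_pos: [0.5505, 0.1632, 0.1202]
eef_rot: [-0.705, -0.018, 0.708, -0.032]
ft_force: [-0.2, -2.2, 1.3]
finger_gap: 0.017
time_s: 25.8
ee_pos: [0.5505, 0.1625, 0.1202]
eef_rot: [-0.705, -0.019, 0.708, -0.032]
ft_force: [1.0, -4.6, 1.8]
finger_gap: 0.0174
```

```bash
python3 -m crank '[[0.003,-0.04,0,0,0,0,0.6],[0.003,-0.04,0,0,0,0,0.6],[0.003,-0.04,0,0,0,0,0.6],[0,0,0,0,0,0,0.6]]' 20
python3 -m crank '[[0.003,-0.04,0,0,0,0,0.6],[0.003,-0.04,0,0,0,0,0.6],[0.003,-0.04,0,0,0,0,0.6],[0,0,0,0,0,0,0.6]]' 20
python3 - <<'E'
from h import *
goto([.55,.16,.12],-85.1)
for n in("side","top"):
    im,W,bx,by,z=tray(n)
    m=(abs(by)<.04)&(z>.082)&(z<.094)&(bx<.3)&(bx>.2)&(abs(by)>.018)
    print("nose rim bx max",np.percentile(bx[m],[90,97,99.5]).round(4))
print(state()['ft_force'])
E
```

```text
time_s: 26.2
ee_pos: [0.5506, 0.1602, 0.1202]
eef_rot: [-0.705, -0.019, 0.708, -0.032]
ft_force: [0.5, -3.0, 0.9]
finger_gap: 0.0173
time_s: 26.6
ee_pos: [0.5507, 0.1581, 0.1202]
eef_rot: [-0.705, -0.02, 0.708, -0.031]
ft_force: [0.9, -1.6, 0.7]
finger_gap: 0.0168
opt -85.1 turn deg [ 0.92 -0.24  0.73] =full-scale [ 0.18 -0.05  0.15]
opt 94.9 turn deg [  -0.38   -1.44 -179.27] =full-scale [ -0.08  -0.29 -35.85]
tool axes x [-0.004 -0.016 -1.   ] y [ 0.073 -0.997  0.016] yaw -85.83
pos [0.5507 0.1581 0.1202] shift [-0.0007  0.0019 -0.0002] rows [-0.03  0.08 -0.01] q [-0.176  0.566 -0.239  1.8    0.195  0.808 -2.014] f [ 0.87 -1.6   0.69] gap 0.0168 t 26.6
side front bed x 0.2378 y 0.0016 z 0.0609
side tray bed x 0.1557 y -0.0008 z 0.0615
nose rim bx max [0.276  0.2766 0.2773]
top front bed x 0.1165 y -0.2229 z 0.0016
top tray bed x 0.1582 y -0.0011 z 0.0619
nose rim bx max [0.2749 0.2751 0.2753]
[-0.25615443 -1.95898248  0.99229793]
```

```bash
python3 -m crank '[[0.002,-0.03,0,0,0,0,0.6],[0.002,-0.03,0,0,0,0,0.6],[0,0,0,0,0,0,0.6]]' 20
python3 -m crank '[[0.002,-0.03,0,0,0,0,0.6],[0.002,-0.03,0,0,0,0,0.6],[0,0,0,0,0,0,0.6]]' 20
python3 - <<'E'
from h import *
print(np.mean([state()['ft_force'] for _ in range(5)],0))
for n in("side","top"):
    im,W,bx,by,z=cloud(n)[0:1]+tray(n)[1:]
    m=(abs(by)<.04)&(z>.082)&(z<.094)&(bx<.3)&(bx>.2)&(abs(by)>.018)
    print("nose rim bx max",np.percentile(bx[m],[90,97,99.5]).round(4),state()['ft_force'])
E
```

```text
time_s: 27.2
ee_pos: [0.5506, 0.1573, 0.1201]
eef_rot: [-0.705, -0.021, 0.708, -0.031]
ft_force: [1.1, -1.3, 0.4]
finger_gap: 0.0169
time_s: 27.5
ee_pos: [0.5505, 0.1562, 0.12]
eef_rot: [-0.705, -0.021, 0.709, -0.031]
ft_force: [-0.1, 0.6, 0.5]
finger_gap: 0.0173
[-0.10036843  0.55679936  0.50456221]
side front bed x 0.2366 y 0.0017 z 0.0585
side tray bed x 0.1510 y -0.0019 z 0.0615
nose rim bx max [0.2751 0.2756 0.2757] [ 0.41673372 -0.35682378  0.68534862]
top front bed x 0.2390 y -0.0026 z 0.0598
top tray bed x 0.1580 y -0.0001 z 0.0594
nose rim bx max [0.2745 0.275  0.2753] [-0.54021933  0.54156425  0.16967118]
```

```bash
python3 -m crank '[[0,0,0,0,0,0,0.5],[0,0,0,0,0,0,0.3],[0,0,0,0,0,0,0],[0,0,0,0,0,0,-0.2],[0,0,0,0,0,0,-0.2]]' 20
python3 -m crank '[[0,0,0.15,0,0,0,-0.2],[0,0,0.3,0,0,0,-0.2],[0,0,0.4,0,0,0,-0.2],[0,0,0.6,0,0,0,-0.2],[0,0,0.8,0,0,0,-0.2],[0,0,0.8,0,0,0,-0.2],[0,0,0.5,0,0,0,-0.2],[0,0,0,0,0,0,-0.2]]' 20
python3 - <<'E'
from h import *
s=state();print(s['ee_pos'],s['ft_force'])
for n in("side","top"):
    im,W,bx,by,z=cloud(n)[0:1]+tray(n)[1:]
    m=(abs(by)<.04)&(z>.082)&(z<.094)&(bx<.3)&(bx>.2)&(abs(by)>.018)
    print("nose rim bx max",np.percentile(bx[m],[90,97,99.5]).round(4))
    print("shaker",[(np.round(r['centre'],4),round(r['p'],2)) for r in spot_point(n,"shaker")[:1]])
    cv2.imwrite(f"pics/{n}9.png",cv2.resize(im[140:370,150:400],None,fx=2.4,fy=2.4,interpolation=cv2.INTER_CUBIC)[:,:,::-1])
walls("side",.1,.25)
E
```

```text
time_s: 28.4
ee_pos: [0.5505, 0.1562, 0.12]
eef_rot: [-0.705, -0.021, 0.708, -0.031]
ft_force: [-0.3, -0.5, 0.2]
finger_gap: 0.051
time_s: 29.2
ee_pos: [0.5505, 0.1565, 0.2173]
eef_rot: [-0.706, -0.021, 0.708, -0.031]
ft_force: [0.3, -0.4, -0.2]
finger_gap: 0.0511
[0.55054857 0.15646784 0.2173018 ] [ 0.31762295 -0.43072389 -0.24247042]
side front bed x 0.2393 y -0.0011 z 0.0594
side tray bed x 0.1529 y -0.0009 z 0.0617
nose rim bx max [0.2752 0.2756 0.2761]
shaker [(array([0.5527, 0.2804, 0.0655]), 0.82)]
top front bed x 0.2434 y -0.0027 z 0.0596
nose rim bx max [0.2741 0.2748 0.2749]
shaker [(array([0.5553, 0.2771, 0.0661]), 0.53)]
side front bed x 0.2379 y 0.0037 z 0.0609
side tray bed x 0.1551 y 0.0004 z 0.0591
side L 464 yaw vs bed deg -0.3 by 0.0724 at bx 0.1816
side R 486 yaw vs bed deg -0.34 by -0.0709 at bx 0.1803
```

View pics/side9.png

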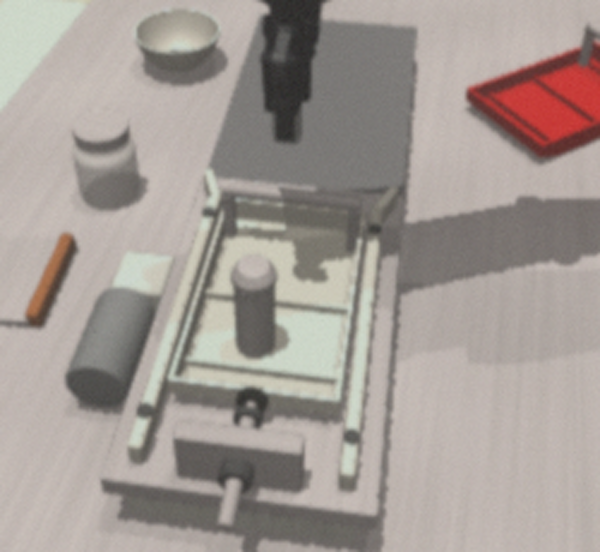

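View pics/top9.png

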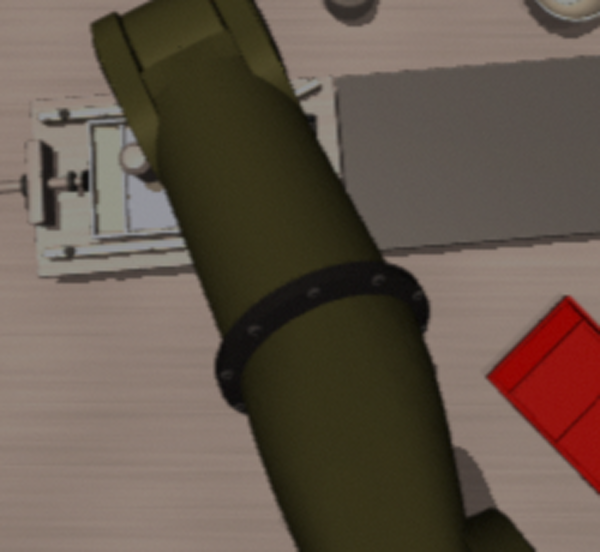

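The side view shows the nose resting on the buffer at crop pixel (250,405). The shaker is upright at (255,305), and the hand is clear above the tray. Handing in.

```bash
python3 -c "
from cell import *
print(hand_in(), state()['time_s'])"
```

```text
the job is handed in; nothing more can be done
the job is handed in; nothing more can be done
```

The tray is on the machine bed between the guides, resting against the buffer with the shaker standing in it. I handed the job in at about 30 s of the 66 s allowed; no verdict was reported.

- **How it went:** I gripped the handle tightly and turned the tray about 5° into line on the deck. Then I loosened the grip to a few mm of play, pushed the tray up over the step and along the guides, and pressed it into the buffer.
- **Pressing the buffer:** The push reached about 14 N at the wrist, and the hand stopped advancing there, so I took the buffer to be at its hard end. Sliding friction before contact was about 4–5 N. I then eased back slowly until the hand carried no load, opened the gripper and lifted clear.
- **Last checks:** After I let go, the nose stayed at 275 mm from the lip. The free buffer's end was seen at about 270 mm, so it should still be pressed in about 5 mm (around 3 N). The tray's yaw is within about 0.5° of the bed and it lies flat, with its rear edge about 60 mm past the lip. The bowl, jar and scraper were not approached and look unmoved.
- **Less certain:**
  - The force still on the buffer was worked out from position, not measured.
  - The force while pressing comes from wrist readings with about 1 N of noise.
  - The cameras differ by 1–3 mm on where the tray is.

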